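# Set up a square tube on support blocks for marking out

### The arm

A 7-joint arm with a two-finger parallel gripper is mounted at the origin on the work surface. World frame = base frame: x ahead of the robot, y to its left, z up, the work surface at z = 0. Lengths are in m, angles in rad, forces in N, time in s.
With the tool pointing down it reaches from about 0.425 to 1.025 m from the base axis. Payload 9.4 kg.
Tool frame: the origin (TCP) lies midway between the tips of the shut fingers; the grasp point (between the pads) lies 19 mm behind it; z points along the fingers, y is the direction in which the jaws open and shut (so a half turn about z gives the same grasp; the last joint's range is limited). The gripper opens to 85 mm and grips with 20 to 120 N. Pads are 22 mm wide; open, the fingers measure 114 mm over their backs; the gripper's body (76 mm by 85 mm) begins 54 mm behind the grasp point. The pads swing forward as they close: fully open they stand 13 mm farther back than shut.
Start: joints at [1.109, 0.599, -0.003, 1.599, 0.002, 0.943, -0.08], TCP at [0.272, -0.672, 0.231] pointing down, gripper open.
Joint ranges: [-2.57, 2.57], [-0.35, 1.97], [-1.29, 1.29], [0.11, 2.56], [-1.05, 4.19], [0.11, 1.86], [-2.63, 2.63]. Speed limits (rad/s): [2.22, 2.22, 3.01, 3.01, 3.14, 3.14, 3.14].

### API

Orientations are given as a rotation vector (axis times angle).
In Python, from bench import * gives the robot as it stands.
- The arm moves only by the tool carry_out, never from a script. Its argument "motion" is a list of rows, each a list of 2 entries, a list of its own where there are three numbers: the shift along the tool's x, y, z normalised to -1 to 1, where 1 is 20 cm, then the turn, a rotation vector about the tool's x, y, z normalised to -1 to 1, where 1 is 0.08 rad. A call has exactly 10 rows; each row shifts and turns the pose as measured when the row begins, along the tool's axes as they then stand; what a row does not reach is not made up. A row lasts 1/12 s, in which the tool goes at most 41.7 mm and 7.16 degrees, less where a joint would pass 70% of its speed; a pose out of reach is approached as far as the arm can. A call with a number of a shift or a turn outside -1 to 1 is refused whole. A call with a gripper value outside its range is refused whole. "claw" is the closure, from 0 (fully open) to 1 (shut), set as the call begins (left out, the last holds). The fingers move at their own pace and stop on an object; "grip_force" is the grip in N (left out, the last holds). Time passes only in rows, so rows that do not move let the fingers close, or fill a call up. It gives the time, the measured TCP pose, the force and the opening at its end, in the units of the state.
- sense(): the state, without advancing time (a new reading comes with each control period).
- camera(name): name is "side" or "top" or "wrist"; returns a dict with "pixels" (480x640x3 uint8, red, green, blue), "z_map" (480x640 float32, m along the optical axis (not along the pixel's ray), 0 where there is no reading), "camera_matrix" (3x3 intrinsics, pixels), "k1" (the pictures are not rectified: a ray, as slopes to the right and down, at radius r is drawn at 1 + k1 r^2 times it, then the intrinsics apply), "extrinsics" (4x4, takes a point from camera to world coordinates). Camera axes: x right, y down, z forward; pixel columns grow to the right and rows downward; lengths in m; the calibration is good to about 2 mm. A picture is of the moment at which its call begins.
- close_job(): hands the job in, once; it reports no verdict.
The state is a dict: "time": time; "qpos": joint angles; "qvel": joint speeds; "effort": joint torques, N m; "position": TCP position; "tcp_rot": TCP orientation; "ft_force": force on the tool from outside, world axes, zero at the start; "ft_torque": the same for the moment, N m; "gripper_width": opening from 0.0 (shut) to 1.0 (fully open).
Only numpy, scipy, OpenCV 4.12 (cv2) and the standard library are available. Lean on these libraries where they do the work, as an engineer would, in place of code of your own. Each camera call takes 0.05 s, during which the arm holds its last target.

### The job

Set up the long square tube on the steel base plate for marking out: stand the thick square block in the middle of the square pad and the thin block in the middle of the round pad, both upright and squared up to the plate, the thin one with its broad faces towards the other block. Stand the little screw jack upright on the plate in the middle, midway between the two pads, then lay the tube flat across both blocks along the plate, with its middle over the jack. Finally set the knobbed weight, knob up, on top of the tube at mid-length, and leave everything standing still.

Things in the scene. Friction and masses are not known exactly. Their poses are not given: they have to be found in the camera images.
- plate: Dark steel base plate fixed to the bench, 110 x 320 x 8 mm; origin at the centre of its underside (bench level), its top 8 mm higher; y runs along its length, x across it, z up. It carries the two pads, 105 mm either side of its centre along y; the middle of the plate is midway between the pads.
- pad_square: Square aluminium pad, 80 x 80 x 4 mm, fixed on the plate at one end (either end), sides parallel to the plate; origin at the centre of its underside, top 4 mm higher (12 mm above the bench).
- pad_round: Round aluminium pad, diameter 84 mm, 4 mm thick, fixed on the plate at the other end; origin at the centre of its underside, top 4 mm higher (12 mm above the bench).
- thick_mid (a point): Centre of the thick bare-steel block, 50 x 50 mm in plan and 45 mm high, about 0.45 kg, standing on the bench; half-way up (22.5 mm above its underside); x and y are normal to its upright faces, z up.
- thin_mid (a point): Centre of the thin bare-steel block, 60 mm (its x) by 25 mm (its y) in plan and 45 mm high, about 0.3 kg, standing on the bench; half-way up (22.5 mm above its underside); y is normal to its broad faces, z up. Both blocks are equally high.
- jack_mid (a point): Centre of the small dark-steel screw jack, 42 mm high overall, about 0.15 kg, standing on the bench: a plain round body 36 mm in diameter and 26 mm high, above it a thin neck 16 mm in diameter and a flat round head 24 mm in diameter (35 to 42 mm high). The point lies on its axis 21 mm above its underside; z up. Standing on the plate it is 7 mm lower than the tops of the blocks, so the tube clears it.
- tube_mid (a point): Centre of the long square aluminium tube, 36 x 36 mm and 280 mm long, about 0.5 kg, lying flat on the bench (a short 70 mm offcut of the same tube also lies about and is not wanted); y runs along its length, x across, z up; 18 mm above its underside.
- weight_mid (a point): Middle of the grey round weight, about 0.5 kg, 58 mm high, standing on the bench: a disc 56 mm in diameter and 24 mm high, a neck 18 mm in diameter, and on top a cylindrical knob 30 mm in diameter from 36 to 58 mm above the underside. The point lies on its axis 29 mm above its underside (so the knob's middle is 18 mm higher); z up.
Not all that is in view belongs to the job. Leave any pink look-alike of the part that bears thick_mid alone.

How it is judged:
At the end, for the whole second after the job is handed in: Blocks within 12 mm of their pads' centres, square to the plate within 0.2 rad; jack within 12 mm of the plate's centre; tube on both blocks, centre within 15 mm of the plate's, along it within 0.12 rad; weight on the tube within 12 mm of its middle; all upright, heights within 5 mm, at rest (horizontal distance between thick_mid and pad_square below 0.012 m and z of thick_mid in the frame of plate between 0.0295 and 0.0395 m and angle between each of thick_mid, thin_mid, jack_mid, tube_mid, weight_mid's own z axis and vertical below 0.1 rad and linear speed of each of thick, thin, jack, tube, weight below 0.02 m/s and horizontal distance between thin_mid and pad_round below 0.012 m and z of thin_mid in the frame of plate between 0.0295 and 0.0395 m and horizontal distance between jack_mid and plate below 0.012 m and z of jack_mid in the frame of plate between 0.024 and 0.034 m and horizontal distance between tube_mid and plate below 0.015 m and z of tube_mid in the frame of plate between 0.07 and 0.08 m and horizontal distance between weight_mid and tube_mid below 0.012 m and z of weight_mid in the frame of plate between 0.117 and 0.127 m and angle between the y axis of tube_mid and the y axis of plate, either way round below 0.12 rad and angle between the y axis of thin_mid and the y axis of plate, either way round below 0.2 rad and (angle between the x axis of thick_mid and the y axis of plate, either way round below 0.2 rad or angle between the y axis of thick_mid and the y axis of plate, either way round below 0.2 rad)); the robot touches nothing.
It also fails if it takes over 138 s, if anything falls off the work surface, if the arm or the gripper's body presses on something with over 40 N, if the wrist force passes 120 N, or if a joint passes its speed limit or range.

## Working session

There is one attempt and no reset: what is moved stays moved. The work goes in short steps, Python scripts to look and compute and a tool call to move; the robot and the scene stay as the last step left them, time stands still between calls to the robot, and variables do not carry over. Pictures are saved under pics/ and viewed, and the job is handed in when it is done.

Besides the shell and the picture viewer there is one more tool, called as name([rows], argument=value, ...), one row to a line, values as JSON. carry_out: Moves the arm, as the interface text tells. Its arguments: {"type":"object","properties":{"motion":{"type":"array","items":{"type":"array"}},"claw":{"type":"number"},"grip_force":{"type":"number"}},"required":["motion"]}

```bash
ls; mkdir -p pics
python3 - <<'E'
from bench import *
import cv2,numpy as np
print(sense())
for n in ("top","side","wrist"):
    c=camera(n); np.savez(f"{n}0.npz",**c)
    cv2.imwrite(f"pics/{n}0.png",c["pixels"][:,:,::-1])
    print(n,c["camera_matrix"].tolist(),c["k1"],np.round(c["extrinsics"],3).tolist())
E
```

```text
pics
{'time': 0.0, 'qpos': array([ 1.10930502,  0.6001589 , -0.00254055,  1.60012586,  0.00179899,
        0.94286147, -0.07976861]), 'qvel': array([-0.00081161,  0.00131966,  0.00017936, -0.00019219, -0.00038043,
        0.00064554,  0.00115872]), 'effort': array([-1.40397876e-05, -7.76464248e+01,  1.56469781e+00, -2.58012253e+01,
        1.23539160e-02,  9.06157686e-03,  1.21871324e-06]), 'position': array([ 0.27195203, -0.67156668,  0.23039401]), 'tcp_rot': array([-3.08213931e+00, -6.00556186e-01,  6.84097782e-04]), 'ft_force': array([0.07178844, 0.57256264, 0.62807337]), 'ft_torque': array([-0.01963827, -0.00854907, -0.10273883]), 'gripper_width': 0.9991208258208952}
top [[463.02401681626657, 0.0, 316.32937271660137], [0.0, 463.02401681626657, 234.12750126272957], [0.0, 0.0, 1.0]] 0.005668126689607871 [[0.028, -0.992, 0.124, 0.409], [-1.0, -0.029, -0.011, -0.02], [0.014, -0.124, -0.992, 1.135], [0.0, 0.0, 0.0, 1.0]]
side [[474.2526958677178, 0.0, 314.33326629510736], [0.0, 474.2526958677178, 235.65519528217845], [0.0, 0.0, 1.0]] -0.02723999070388937 [[-0.904, -0.318, 0.285, 0.273], [-0.427, 0.674, -0.603, 0.557], [0.0, -0.667, -0.745, 0.787], [0.0, 0.0, 0.0, 1.0]]
wrist [[409.42492982952274, 0.0, 324.15378685241416], [0.0, 409.42492982952274, 244.98375887965884], [0.0, 0.0, 1.0]] 0.02785624782510759 [[0.375, -0.883, -0.283, 0.344], [-0.927, -0.358, -0.112, -0.643], [-0.002, 0.304, -0.953, 0.372], [0.0, 0.0, 0.0, 1.0]]
```

View pics/top0.png

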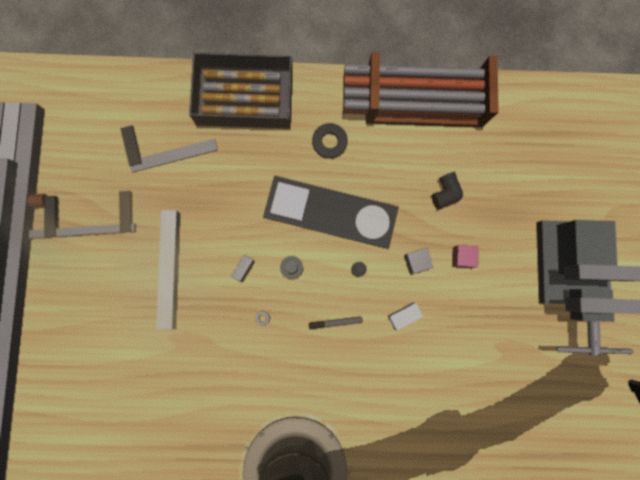

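View pics/side0.png

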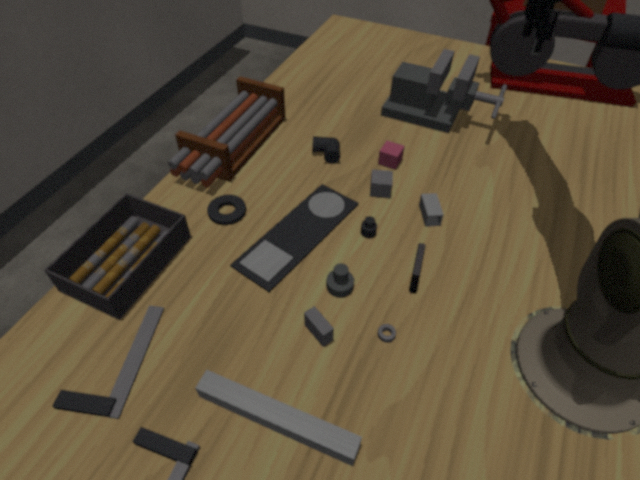

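View pics/wrist0.png

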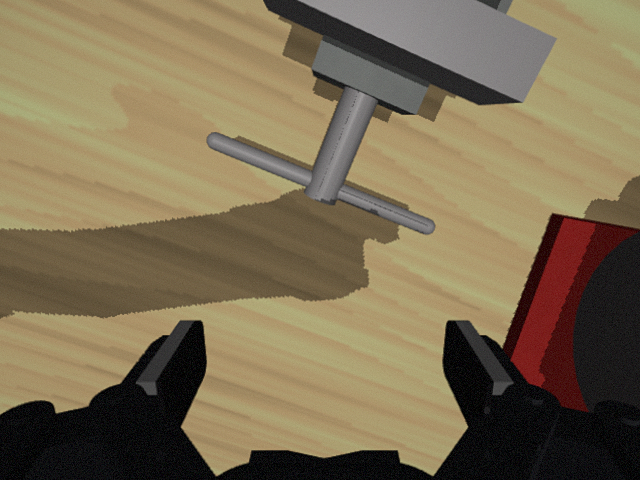

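The top view shows the plate around (331,212), with the square pad at (290,201) and the round pad at (373,221). The tube is at (168,270), the weight at (291,267), the jack at (358,269), the thick block at (419,261) and the pink look-alike at (467,256). The bars at (243,268) and (405,316) are the thin block and the offcut, and I can't yet say which is which. I'll measure them from depth.

```bash
cat > h.py <<'E'
import numpy as np,cv2
def cloud(c):
    K=c["camera_matrix"];k1=float(c["k1"]);T=c["extrinsics"];z=c["z_map"]
    v,u=np.mgrid[0:480,0:640]
    xd=(u-K[0,2])/K[0,0];yd=(v-K[1,2])/K[1,1]
    x,y=xd.copy(),yd.copy()
    for _ in range(8):
        f=1+k1*(x*x+y*y);x=xd/f;y=yd/f
    P=np.stack([x*z,y*z,z],-1)@T[:3,:3].T+T[:3,3]
    P[z==0]=np.nan
    return P
def rays(c,uv):
    K=c["camera_matrix"];k1=float(c["k1"]);T=c["extrinsics"]
    uv=np.atleast_2d(uv).astype(float)
    d=(uv-[K[0,2],K[1,2]])/[K[0,0],K[1,1]];p=d.copy()
    for _ in range(8):p=d/(1+k1*(p**2).sum(1,keepdims=True))
    return T[:3,3],np.c_[p,np.ones(len(p))]@T[:3,:3].T
def onplane(c,uv,h):
    o,d=rays(c,uv);return (o+d*((h-o[2])/d[:,2])[:,None])[:,:2]
E
cat > m.py <<'E'
import sys
from h import *
for n in ("top","side"):
    c=np.load(f"{n}0.npz");P=cloud(c)
    Z=P[...,2]
    reg=(P[...,0]>0.3)&(P[...,0]<.75)&(abs(P[...,1])<.5)
    bench=np.nanmedian(Z[reg]);print(n,"bench z",bench)
    m=(reg&(Z>0.018)&(Z<.1)).astype(np.uint8)
    k,L,S,C=cv2.connectedComponentsWithStats(m)
    for i in range(1,k):
        if S[i,4]<25: continue
        q=P[L==i]; top=np.nanpercentile(q[:,2],90)
        t=q[q[:,2]>top-.006]
        r=cv2.minAreaRect((t[:,:2]*1000).astype(np.float32))
        print(C[i].round(),S[i,4],"top %.3f"%top,"xy",np.round(np.array(r[0])).tolist(),"size",np.round(r[1]).tolist(),"ang %.1f"%r[2], "mean",(t[:,:2].mean(0)*1000).round(1), np.median(c["pixels"][L==i],0))
E
python3 m.py
```

```text
top bench z 0.0008439741677430668
[448. 191.] 698 top 0.041 xy [666.0, -345.0] size [68.0, 67.0] ang 21.6 mean [ 664.1 -351.2] [59. 55. 50.]
[125. 212.] 280 top 0.022 xy [591.0, 435.0] size [100.0, 25.0] ang 6.1 mean [588.1 433.9] [101.  90.  71.]
[167. 270.] 2084 top 0.039 xy [453.0, 319.0] size [278.0, 38.0] ang 1.7 mean [451.1 318.9] [174. 167. 154.]
[466. 256.] 521 top 0.047 xy [504.0, -392.0] size [51.0, 50.0] ang 86.7 mean [ 504.  -391.7] [172. 107. 122.]
[419. 261.] 489 top 0.047 xy [490.0, -278.0] size [50.0, 50.0] ang 17.3 mean [ 489.6 -278.1] [146. 138. 134.]
[242. 268.] 309 top 0.048 xy [461.0, 141.0] size [25.0, 60.0] ang 61.0 mean [460.5 140.6] [151. 143. 138.]
[291. 267.] 421 top 0.059 xy [465.0, 25.0] size [28.0, 28.0] ang 2.4 mean [465.9  25.6] [105. 103.  93.]
[359. 269.] 177 top 0.043 xy [467.0, -136.0] size [21.0, 22.0] ang 2.0 mean [ 466.8 -136.7] [74. 71. 63.]
[406. 316.] 497 top 0.038 xy [358.0, -248.0] size [36.0, 70.0] ang 28.7 mean [ 358.1 -247.7] [179. 176. 172.]
side bench z 0.0018527577831906061
[327. 146.] 501 top 0.043 xy [667.0, -345.0] size [65.0, 70.0
[... 201 characters left out ...]
size [50.0, 54.0] ang 17.3 mean [ 490.8 -278.8] [85. 82. 80.]
[431. 205.] 448 top 0.039 xy [360.0, -251.0] size [39.0, 74.0] ang 30.3 mean [ 359.5 -249.6] [103. 103. 101.]
[369. 225.] 222 top 0.044 xy [468.0, -139.0] size [22.0, 23.0] ang 71.5 mean [ 467.7 -137.4] [34.  34.5 34. ]
[340. 279.] 621 top 0.060 xy [468.0, 24.0] size [28.0, 29.0] ang 67.1 mean [467.1  25.2] [59. 60. 59.]
[319. 324.] 614 top 0.047 xy [461.0, 140.0] size [26.0, 60.0] ang 60.3 mean [460.8 140.7] [83. 81. 79.]
[280. 416.] 4501 top 0.039 xy [455.0, 317.0] size [282.0, 38.0] ang 1.8 mean [446.6 318. ] [111. 111. 109.]
[164. 445.] 847 top 0.021 xy [592.0, 434.0] size [101.0, 25.0] ang 5.9 mean [591.4 434.7] [39. 39. 41.]
```

```bash
cat > p.py <<'E'
from h import *
for n in ("top","side"):
    c=np.load(f"{n}0.npz");g=c["pixels"].astype(int);P=cloud(c)
    reg=(P[...,0]>0.48)&(P[...,0]<.72)&(P[...,1]>-.2)&(P[...,1]<.2)
    # plate: not wood (low saturation)
    sat=g.max(2)-g.min(2)
    m=(reg&(sat<22)).astype(np.uint8)
    m=cv2.morphologyEx(m,cv2.MORPH_OPEN,np.ones((3,3)))
    k,L,S,C=cv2.connectedComponentsWithStats(m); i=1+S[1:,4].argmax()
    cn=max(cv2.findContours((L==i).astype(np.uint8),0,1)[0],key=len)[:,0]
    r=cv2.minAreaRect((onplane(c,cn,.008)*1000).astype(np.float32));print(n,"plate",r)
    br=g.max(2); pv=np.median(br[L==i]); 
    b=((L==i)&(br>pv*1.6)).astype(np.uint8)
    k,L2,S2,C2=cv2.connectedComponentsWithStats(b)
    for j in range(1,k):
        if S2[j,4]>200:
            cn=max(cv2.findContours((L2==j).astype(np.uint8),0,1)[0],key=len)[:,0]
            q=(onplane(c,cn,.012)*1000).astype(np.float32)
            print("pad",C2[j].round(),cv2.minAreaRect(q),cv2.minEnclosingCircle(q))
E
python3 p.py
```

```text
top plate ((608.0875244140625, -61.03782653808594), (304.77197265625, 105.92697143554688), 77.41292572021484)
pad [289. 201.] ((630.5919799804688, 36.56200408935547), (80.65502166748047, 80.71388244628906), 77.46572875976562) ((629.966552734375, 36.38883590698242), 54.277767181396484)
pad [371. 221.] ((584.8909912109375, -163.09521484375), (82.30169677734375, 73.79876708984375), 0.5433093905448914) ((584.8953857421875, -168.07696533203125), 41.9409294128418)
side plate ((609.0188598632812, -60.95176696777344), (307.8724670410156, 110.16543579101562), 77.52263641357422)
pad [325. 205.] ((585.5902099609375, -165.8082275390625), (82.20633697509766, 72.57539367675781), 6.285213947296143) ((586.8837280273438, -170.6668701171875), 42.39988708496094)
pad [266. 260.] ((631.8741455078125, 33.66779327392578), (81.9975357055664, 81.80181121826172), 77.31620788574219) ((631.864990234375, 33.05303192138672), 54.65119934082031)
```

```bash
cat > go.py <<'E'
# usage: go.py x y z jawdeg [calls]  -> rows (tool axes, normalised)
import sys,numpy as np
from scipy.spatial.transform import Rotation as R
from bench import *
x,y,z,jaw=map(float,sys.argv[1:5]);cap=float(sys.argv[5]) if len(sys.argv)>5 else .19
s=sense();p=np.array(s["position"]);r=R.from_rotvec(s["tcp_rot"])
Y=r.as_matrix()[:,1];cur=np.degrees(np.arctan2(Y[1],Y[0]))
j=cur+(jaw-cur+90)%180-90
a=np.radians(j);yv=np.array([np.cos(a),np.sin(a),0]);zv=np.array([0,0,-1.])
T=R.from_matrix(np.c_[np.cross(yv,zv),yv,zv])
d=np.array([x,y,z])-p;rv=(r.inv()*T).as_rotvec()
print("t %.2f"%s["time"],"pos",p.round(4),"jaw %.1f->%.1f"%(cur,j),"tilt %.3f"%np.arccos(-r.as_matrix()[2,2]),"d",d.round(4),"turn",rv.round(3),"q7 %.2f"%s["qpos"][6],"F",np.round(s["ft_force"],1),"w %.3f"%s["gripper_width"])
n=max(int(np.ceil(np.linalg.norm(d)/.2/cap-1e-6)),int(np.ceil(np.abs(rv).max()/.08-1e-6)),1);print("rows",n)
st=d/n
for i in range(n):
    ri=r*R.from_rotvec(rv*i/n)
    print([ri.inv().apply(st/.2).round(3).tolist(),(rv/n/.08).round(3).tolist()],end=",\n" )
E
python3 go.py .490 -.279 .20 17.3
```

```text
t 0.15 pos [ 0.272  -0.6717  0.2306] jaw -67.9->17.3 tilt 0.001 d [ 0.218   0.3927 -0.0306] turn [-1.000e-03 -1.000e-03 -1.488e+00] q7 -0.08 F [ 0.2 -0.2  0. ] w 0.999
rows 19
[[0.092, -0.074, 0.008], [-0.001, -0.001, -0.979]],
[[0.097, -0.067, 0.008], [-0.001, -0.001, -0.979]],
[[0.102, -0.059, 0.008], [-0.001, -0.001, -0.979]],
[[0.107, -0.051, 0.008], [-0.001, -0.001, -0.979]],
[[0.11, -0.042, 0.008], [-0.001, -0.001, -0.979]],
[[0.113, -0.034, 0.008], [-0.001, -0.001, -0.979]],
[[0.116, -0.025, 0.008], [-0.001, -0.001, -0.979]],
[[0.117, -0.015, 0.008], [-0.001, -0.001, -0.979]],
[[0.118, -0.006, 0.008], [-0.001, -0.001, -0.979]],
[[0.118, 0.003, 0.008], [-0.001, -0.001, -0.979]],
[[0.118, 0.012, 0.008], [-0.001, -0.001, -0.979]],
[[0.116, 0.021, 0.008], [-0.001, -0.001, -0.979]],
[[0.114, 0.03, 0.008], [-0.001, -0.001, -0.979]],
[[0.111, 0.039, 0.008], [-0.001, -0.001, -0.979]],
[[0.108, 0.048, 0.008], [-0.001, -0.001, -0.979]],
[[0.104, 0.056, 0.008], [-0.001, -0.001, -0.979]],
[[0.099, 0.064, 0.008], [-0.001, -0.001, -0.979]],
[[0.094, 0.072, 0.008], [-0.001, -0.001, -0.979]],
[[0.088, 0.079, 0.008], [-0.001, -0.001, -0.979]],
```

carry_out([
  [[0.09, -0.07, 0], [0, 0, -1]],
  [[0.1, -0.07, 0], [0, 0, -1]],
  [[0.1, -0.06, 0], [0, 0, -1]],
  [[0.11, -0.05, 0], [0, 0, -1]],
  [[0.11, -0.04, 0], [0, 0, -1]],
  [[0.11, -0.03, 0], [0, 0, -1]],
  [[0.12, -0.02, 0], [0, 0, -1]],
  [[0.12, -0.01, 0], [0, 0, -1]],
  [[0.12, 0, 0], [0, 0, -1]],
  [[0.12, 0, 0], [0, 0, -1]],
], claw=0, grip_force=60)

```text
time: 0.98
position: [0.3852, -0.4596, 0.2267]
tcp_rot: [-2.58, -1.785, 0.007]
ft_force: [0.1, -1.0, -0.2]
gripper_width: 0.996
```

```bash
python3 go.py .490 -.279 .10 17.3
```

```text
t 0.98 pos [ 0.3852 -0.4596  0.2267] jaw -20.6->17.3 tilt 0.007 d [ 0.1048  0.1806 -0.1267] turn [-0.007 -0.001 -0.662] q7 0.26 F [ 0.1 -1.  -0.2] w 0.996
rows 9
[[0.114, 0.02, 0.07], [-0.009, -0.002, -0.92]],
[[0.113, 0.028, 0.07], [-0.009, -0.002, -0.92]],
[[0.11, 0.036, 0.07], [-0.009, -0.002, -0.92]],
[[0.107, 0.044, 0.07], [-0.009, -0.002, -0.92]],
[[0.104, 0.052, 0.07], [-0.009, -0.002, -0.92]],
[[0.1, 0.059, 0.07], [-0.009, -0.002, -0.92]],
[[0.095, 0.066, 0.07], [-0.009, -0.002, -0.92]],
[[0.09, 0.073, 0.07], [-0.009, -0.002, -0.92]],
[[0.085, 0.079, 0.07], [-0.009, -0.002, -0.92]],
```

carry_out([
  [[0.11, 0.02, 0.07], [0, 0, -0.92]],
  [[0.11, 0.03, 0.07], [0, 0, -0.92]],
  [[0.11, 0.04, 0.07], [0, 0, -0.92]],
  [[0.11, 0.04, 0.07], [0, 0, -0.92]],
  [[0.1, 0.05, 0.07], [0, 0, -0.92]],
  [[0.1, 0.06, 0.07], [0, 0, -0.92]],
  [[0.1, 0.07, 0.07], [0, 0, -0.92]],
  [[0.09, 0.07, 0.07], [0, 0, -0.92]],
  [[0.08, 0.08, 0.07], [0, 0, -0.92]],
  [[0, 0, 0], [0, 0, 0]],
])

```text
time: 1.82
position: [0.4938, -0.2663, 0.0961]
tcp_rot: [-1.806, -2.567, -0.001]
ft_force: [-0.0, 1.0, 0.3]
gripper_width: 0.999
```

```bash
python3 go.py .490 -.279 .10 17.3;python3 - <<'E'
from bench import *
import cv2
cv2.imwrite("pics/w1.png",camera("wrist")["pixels"][:,:,::-1])
E
```

```text
t 1.82 pos [ 0.4938 -0.2663  0.0961] jaw 19.8->17.3 tilt 0.003 d [-0.0038 -0.0127  0.0039] turn [-0.001 -0.002  0.043] q7 0.33 F [-0.   1.   0.3] w 0.999
rows 1
[[-0.053, -0.039, -0.02], [-0.015, -0.029, 0.535]],
```

View pics/w1.png

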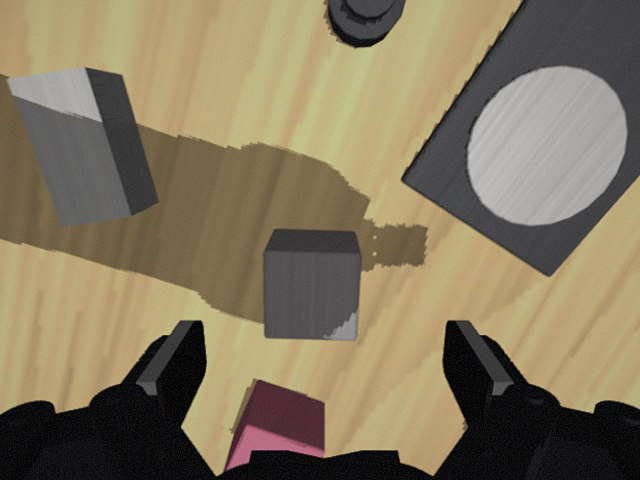

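The block sits squarely between the fingers, at (312,285). I'll correct the position, descend and close.

carry_out([
  [[-0.05, -0.04, 0], [0, 0, 0.53]],
  [[0, 0, 0.04], [0, 0, 0]],
  [[0, 0, 0.06], [0, 0, 0]],
  [[0, 0, 0.07], [0, 0, 0]],
  [[0, 0, 0.07], [0, 0, 0]],
  [[0, 0, 0.07], [0, 0, 0]],
  [[0, 0, 0.05], [0, 0, 0]],
  [[0, 0, 0.02], [0, 0, 0]],
  [[0, 0, 0.01], [0, 0, 0]],
  [[0, 0, 0], [0, 0, 0]],
])

```text
time: 2.7
position: [0.4833, -0.2929, 0.0135]
tcp_rot: [1.899, 2.5, -0.01]
ft_force: [-0.1, 0.7, 0.2]
gripper_width: 0.995
```

```bash
python3 go.py .490 -.279 .010 17.3
```

```text
t 2.70 pos [ 0.4833 -0.2929  0.0135] jaw 15.6->17.3 tilt 0.007 d [ 0.0067  0.0139 -0.0035] turn [-0.004  0.005 -0.03 ] q7 0.24 F [-0.1  0.7  0.2] w 0.995
rows 1
[[0.058, 0.051, 0.017], [-0.053, 0.062, -0.381]],
```

carry_out([
  [[0.015, 0.013, 0.005], [0, 0, -0.1]],
  [[0.015, 0.013, 0.005], [0, 0, -0.1]],
  [[0.01, 0.01, 0], [0, 0, -0.05]],
  [[0, 0, 0], [0, 0, 0]],
  [[0, 0, 0], [0, 0, 0]],
  [[0, 0, 0], [0, 0, 0]],
  [[0, 0, 0], [0, 0, 0]],
  [[0, 0, 0], [0, 0, 0]],
  [[0, 0, 0], [0, 0, 0]],
  [[0, 0, 0], [0, 0, 0]],
])

```text
time: 3.53
position: [0.4901, -0.2828, 0.0141]
tcp_rot: [1.869, 2.517, -0.008]
ft_force: [-0.5, -0.2, 0.6]
gripper_width: 1.003
```

```bash
python3 go.py .490 -.279 .010 17.3
```

```text
t 3.53 pos [ 0.4901 -0.2828  0.0141] jaw 16.8->17.3 tilt 0.008 d [-0.0001  0.0038 -0.0041] turn [-0.001  0.008 -0.009] q7 0.24 F [-0.5 -0.2  0.6] w 1.003
rows 1
[[0.019, 0.005, 0.02], [-0.008, 0.101, -0.107]],
```

carry_out([
  [[0.01, 0.003, 0.01], [0, 0, -0.05]],
  [[0.007, 0, 0.005], [0, 0, -0.05]],
  [[0, 0, 0], [0, 0, 0]],
  [[0, 0, 0], [0, 0, 0]],
  [[0, 0, 0], [0, 0, 0]],
  [[0, 0, 0], [0, 0, 0]],
  [[0, 0, 0], [0, 0, 0]],
  [[0, 0, 0], [0, 0, 0]],
  [[0, 0, 0], [0, 0, 0]],
  [[0, 0, 0], [0, 0, 0]],
], claw=1)

```text
time: 4.37
position: [0.4901, -0.2793, 0.0111]
tcp_rot: [1.857, 2.525, -0.008]
ft_force: [0.2, 0.2, 1.1]
gripper_width: 0.581
```

```bash
python3 go.py .490 -.279 .10 17.3
```

```text
t 4.37 pos [ 0.4901 -0.2793  0.0111] jaw 17.3->17.3 tilt 0.009 d [-0.0001  0.0003  0.0889] turn [0.    0.009 0.   ] q7 0.23 F [0.2 0.2 1.1] w 0.581
rows 3
[[-0.001, -0.0, -0.148], [0.001, 0.037, 0.001]],
[[-0.0, -0.0, -0.148], [0.001, 0.037, 0.001]],
[[0.0, -0.0, -0.148], [0.001, 0.037, 0.001]],
```

carry_out([
  [[0, 0, -0.04], [0, 0, 0]],
  [[0, 0, -0.06], [0, 0, 0]],
  [[0, 0, -0.08], [0, 0, 0]],
  [[0, 0, -0.08], [0, 0, 0]],
  [[0, 0, -0.04], [0, 0, 0]],
  [[0, 0, 0], [0, 0, 0]],
  [[0, 0, 0], [0, 0, 0]],
  [[0, 0, 0], [0, 0, 0]],
  [[0, 0, 0], [0, 0, 0]],
  [[0, 0, 0], [0, 0, 0]],
])

```text
time: 5.2
position: [0.4858, -0.2772, 0.071]
tcp_rot: [-1.86, -2.529, 0.012]
ft_force: [0.2, 0.4, -4.1]
gripper_width: 0.579
```

```bash
python3 go.py .631 .0355 .08 -12.55 .16
```

```text
t 5.20 pos [ 0.4858 -0.2772  0.071 ] jaw 17.3->-12.5 tilt 0.008 d [0.1452 0.3127 0.009 ] turn [-0.007  0.004  0.522] q7 0.29 F [ 0.2  0.4 -4.1] w 0.579
rows 11
[[0.116, 0.105, -0.005], [-0.008, 0.005, 0.593]],
[[0.121, 0.1, -0.005], [-0.008, 0.005, 0.593]],
[[0.125, 0.094, -0.005], [-0.008, 0.005, 0.593]],
[[0.13, 0.088, -0.005], [-0.008, 0.005, 0.593]],
[[0.134, 0.082, -0.005], [-0.008, 0.005, 0.593]],
[[0.138, 0.075, -0.005], [-0.008, 0.005, 0.593]],
[[0.141, 0.069, -0.005], [-0.008, 0.005, 0.593]],
[[0.144, 0.062, -0.004], [-0.008, 0.005, 0.593]],
[[0.147, 0.055, -0.004], [-0.008, 0.005, 0.593]],
[[0.149, 0.048, -0.004], [-0.008, 0.005, 0.593]],
[[0.151, 0.041, -0.004], [-0.008, 0.005, 0.593]],
```

carry_out([
  [[0.12, 0.11, 0], [0, 0, 0.6]],
  [[0.12, 0.1, 0], [0, 0, 0.6]],
  [[0.13, 0.09, 0], [0, 0, 0.6]],
  [[0.13, 0.09, 0], [0, 0, 0.6]],
  [[0.13, 0.08, 0], [0, 0, 0.6]],
  [[0.14, 0.08, 0], [0, 0, 0.6]],
  [[0.14, 0.07, 0], [0, 0, 0.6]],
  [[0.14, 0.06, 0], [0, 0, 0.6]],
  [[0.1, 0.04, 0], [0, 0, 0.4]],
  [[0.05, 0.02, 0], [0, 0, 0.2]],
])

```text
time: 6.03
position: [0.6104, -0.0152, 0.0595]
tcp_rot: [-2.386, -2.03, 0.027]
ft_force: [1.0, -0.2, -4.3]
gripper_width: 0.574
```

```bash
python3 go.py .631 .0355 .035 -12.55 .16
```

```text
t 6.03 pos [ 0.6104 -0.0152  0.0595] jaw -9.2->-12.5 tilt 0.019 d [ 0.0206  0.0507 -0.0245] turn [-0.018  0.008  0.059] q7 -0.41 F [ 1.  -0.2 -4.3] w 0.574
rows 2
[[0.134, 0.032, 0.06], [-0.11, 0.05, 0.366]],
[[0.134, 0.027, 0.061], [-0.11, 0.05, 0.366]],
```

carry_out([
  [[0.03, 0.01, 0], [-0.05, 0.02, 0.1]],
  [[0.05, 0.01, 0], [-0.05, 0.02, 0.2]],
  [[0.06, 0.01, 0], [-0.05, 0.02, 0.2]],
  [[0.05, 0.01, 0], [-0.05, 0.02, 0.1]],
  [[0.03, 0.01, 0.01], [0, 0, 0.1]],
  [[0.02, 0.01, 0.02], [0, 0, 0]],
  [[0.01, 0, 0.02], [0, 0, 0]],
  [[0, 0, 0.02], [0, 0, 0]],
  [[0, 0, 0.01], [0, 0, 0]],
  [[0, 0, 0], [0, 0, 0]],
])

```text
time: 6.87
position: [0.6309, 0.0349, 0.0378]
tcp_rot: [-2.449, -1.964, 0.01]
ft_force: [0.4, -0.3, -3.1]
gripper_width: 0.578
```

```bash
python3 go.py .631 .0355 .024 -12.55 .16
```

```text
t 6.87 pos [0.6309 0.0349 0.0378] jaw -12.6->-12.5 tilt 0.007 d [ 0.0001  0.0006 -0.0138] turn [-0.005  0.004 -0.   ] q7 -0.52 F [ 0.4 -0.3 -3.1] w 0.578
rows 1
[[0.003, 0.0, 0.069], [-0.068, 0.048, -0.0]],
```

carry_out([
  [[0, 0, 0.015], [-0.04, 0.03, 0]],
  [[0, 0, 0.015], [-0.03, 0.02, 0]],
  [[0, 0, 0.015], [0, 0, 0]],
  [[0, 0, 0.01], [0, 0, 0]],
  [[0, 0, 0.01], [0, 0, 0]],
  [[0, 0, 0], [0, 0, 0]],
  [[0, 0, 0], [0, 0, 0]],
  [[0, 0, 0], [0, 0, 0]],
  [[0, 0, 0], [0, 0, 0]],
  [[0, 0, 0], [0, 0, 0]],
])

```text
time: 7.7
position: [0.6306, 0.0324, 0.0235]
tcp_rot: [2.453, 1.962, 0.0]
ft_force: [0.9, 0.5, -4.0]
gripper_width: 0.579
```

```bash
python3 go.py .631 .0355 .023 -12.55 .16
```

```text
t 7.70 pos [0.6306 0.0324 0.0235] jaw -12.7->-12.5 tilt 0.001 d [ 0.0004  0.0031 -0.0005] turn [ 0.001  0.    -0.003] q7 -0.52 F [ 0.9  0.5 -4. ] w 0.579
rows 1
[[0.015, -0.002, 0.003], [0.009, 0.005, -0.033]],
```

carry_out([
  [[0.01, 0, 0.005], [0, 0, 0]],
  [[0.008, 0, 0.005], [0, 0, 0]],
  [[0, 0, 0.003], [0, 0, 0]],
  [[0, 0, 0], [0, 0, 0]],
  [[0, 0, 0], [0, 0, 0]],
  [[0, 0, 0], [0, 0, 0]],
  [[0, 0, 0], [0, 0, 0]],
  [[0, 0, 0], [0, 0, 0]],
  [[0, 0, 0], [0, 0, 0]],
  [[0, 0, 0], [0, 0, 0]],
])

```text
time: 8.53
position: [0.6313, 0.0336, 0.0233]
tcp_rot: [2.452, 1.958, -0.004]
ft_force: [-0.1, -0.1, -2.8]
gripper_width: 0.576
```

```bash
python3 go.py .631 .0355 .023 -12.55 .16
```

```text
t 8.53 pos [0.6313 0.0336 0.0233] jaw -12.8->-12.5 tilt 0.004 d [-0.0003  0.0019 -0.0003] turn [ 0.001  0.004 -0.004] q7 -0.53 F [-0.1 -0.1 -2.8] w 0.576
rows 1
[[0.009, -0.004, 0.001], [0.016, 0.049, -0.05]],
```

carry_out([
  [[0.005, 0, 0.003], [0, 0, 0]],
  [[0, 0, 0], [0, 0, 0]],
  [[0, 0, 0], [0, 0, 0]],
  [[0, 0, 0], [0, 0, 0]],
  [[0, 0, 0], [0, 0, 0]],
  [[0, 0, -0.02], [0, 0, 0]],
  [[0, 0, -0.05], [0, 0, 0]],
  [[0, 0, -0.08], [0, 0, 0]],
  [[0, 0, -0.1], [0, 0, 0]],
  [[0, 0, -0.12], [0, 0, 0]],
], claw=0)

```text
time: 9.37
position: [0.6301, 0.0354, 0.0976]
tcp_rot: [2.454, 1.961, -0.01]
ft_force: [0.5, 0.2, 1.1]
gripper_width: 1.001
```

```bash
python3 go.py .461 .141 .11 -29 .16
```

```text
t 9.37 pos [0.6301 0.0354 0.0976] jaw -12.7->-29.0 tilt 0.006 d [-0.1691  0.1056  0.0124] turn [-0.003  0.006  0.284] q7 -0.51 F [0.5 0.2 1.1] w 1.001
rows 7
[[0.047, -0.134, -0.009], [-0.005, 0.01, 0.507]],
[[0.041, -0.136, -0.009], [-0.005, 0.01, 0.507]],
[[0.036, -0.138, -0.009], [-0.005, 0.01, 0.507]],
[[0.03, -0.139, -0.009], [-0.005, 0.01, 0.507]],
[[0.025, -0.14, -0.009], [-0.005, 0.01, 0.507]],
[[0.019, -0.141, -0.009], [-0.005, 0.01, 0.507]],
[[0.013, -0.142, -0.009], [-0.005, 0.01, 0.507]],
```

carry_out([
  [[0.04, -0.08, -0.01], [0, 0, 0.4]],
  [[0.04, -0.13, -0.01], [0, 0, 0.5]],
  [[0.04, -0.14, -0.01], [0, 0, 0.5]],
  [[0.03, -0.14, -0.01], [0, 0, 0.5]],
  [[0.02, -0.14, -0.01], [0, 0, 0.5]],
  [[0.02, -0.14, -0.01], [0, 0, 0.5]],
  [[0.01, -0.1, -0.01], [0, 0, 0.4]],
  [[0.01, -0.06, 0], [0, 0, 0.2]],
  [[0, -0.03, 0], [0, 0, 0]],
  [[0, 0, 0], [0, 0, 0]],
])

```text
time: 10.2
position: [0.4626, 0.1455, 0.1257]
tcp_rot: [2.712, 1.572, 0.021]
ft_force: [-0.2, -0.2, -0.7]
gripper_width: 0.998
```

```bash
python3 go.py .461 .141 .07 -29 .16
```

```text
t 10.20 pos [0.4626 0.1455 0.1257] jaw -29.8->-29.0 tilt 0.015 d [-0.0016 -0.0045 -0.0557] turn [ 0.013 -0.008 -0.014] q7 -0.97 F [-0.2 -0.2 -0.7] w 0.998
rows 2
[[-0.013, 0.0, 0.139], [0.081, -0.05, -0.086]],
[[-0.012, 0.001, 0.139], [0.081, -0.05, -0.086]],
```

carry_out([
  [[-0.01, 0, 0.03], [0.04, -0.03, -0.05]],
  [[-0.01, 0, 0.05], [0.05, -0.03, -0.05]],
  [[-0.005, 0, 0.06], [0.05, -0.03, -0.05]],
  [[0, 0, 0.05], [0, 0, 0]],
  [[0, 0, 0.03], [0, 0, 0]],
  [[0, 0, 0.02], [0, 0, 0]],
  [[0, 0, 0.01], [0, 0, 0]],
  [[0, 0, 0], [0, 0, 0]],
  [[0, 0, 0], [0, 0, 0]],
  [[0, 0, 0], [0, 0, 0]],
])

```text
time: 11.03
position: [0.4661, 0.136, 0.0705]
tcp_rot: [2.709, 1.587, 0.004]
ft_force: [-0.0, 0.0, 0.3]
gripper_width: 1.002
```

```bash
python3 go.py .461 .141 .011 -29 .16;python3 - <<'E'
from bench import *
import cv2
cv2.imwrite("pics/w2.png",camera("wrist")["pixels"][:,:,::-1])
E
```

```text
t 11.03 pos [0.4661 0.136  0.0705] jaw -29.3->-29.0 tilt 0.003 d [-0.0051  0.005  -0.0595] turn [ 0.003 -0.001 -0.005] q7 -0.95 F [-0.   0.   0.3] w 1.002
rows 2
[[0.004, -0.018, 0.149], [0.019, -0.007, -0.032]],
[[0.005, -0.018, 0.149], [0.019, -0.007, -0.032]],
```

View pics/w2.png

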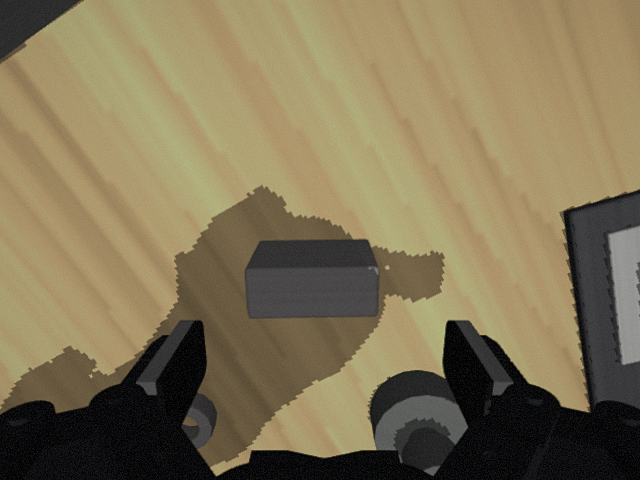

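Thin block at (312,280), aligned and slightly left of the finger centre at 325, which agrees with the computed -7 mm in y. I'll shift and descend.

carry_out([
  [[0.004, -0.015, 0], [0, 0, 0]],
  [[0.004, -0.015, 0.01], [0, 0, 0]],
  [[0, -0.004, 0.04], [0, 0, 0]],
  [[0, 0, 0.06], [0, 0, 0]],
  [[0, 0, 0.06], [0, 0, 0]],
  [[0, 0, 0.05], [0, 0, 0]],
  [[0, 0, 0.03], [0, 0, 0]],
  [[0, 0, 0.02], [0, 0, 0]],
  [[0, 0, 0.01], [0, 0, 0]],
  [[0, 0, 0], [0, 0, 0]],
])

```text
time: 11.92
position: [0.461, 0.1437, 0.0119]
tcp_rot: [2.707, 1.591, 0.012]
ft_force: [0.1, 0.3, -0.7]
gripper_width: 1.0
```

```bash
python3 go.py .461 .141 .011 -29 .16
```

```text
t 11.92 pos [0.461  0.1437 0.0119] jaw -29.1->-29.0 tilt 0.008 d [ 0.     -0.0027 -0.0009] turn [ 0.006 -0.006 -0.002] q7 -0.97 F [ 0.1  0.3 -0.7] w 1.000
rows 1
[[-0.012, 0.007, 0.004], [0.071, -0.069, -0.023]],
```

carry_out([
  [[-0.006, 0.004, 0.003], [0.03, -0.03, 0]],
  [[-0.004, 0.003, 0], [0.03, -0.03, 0]],
  [[0, 0, 0], [0, 0, 0]],
  [[0, 0, 0], [0, 0, 0]],
  [[0, 0, 0], [0, 0, 0]],
  [[0, 0, 0], [0, 0, 0]],
  [[0, 0, 0], [0, 0, 0]],
  [[0, 0, 0], [0, 0, 0]],
  [[0, 0, 0], [0, 0, 0]],
  [[0, 0, 0], [0, 0, 0]],
], claw=1)

```text
time: 12.75
position: [0.4618, 0.1408, 0.0128]
tcp_rot: [2.708, 1.591, 0.003]
ft_force: [1.0, -0.7, -3.3]
gripper_width: 0.695
```

carry_out([
  [[0, 0, -0.04], [0, 0, 0]],
  [[0, 0, -0.07], [0, 0, 0]],
  [[0, 0, -0.09], [0, 0, 0]],
  [[0, 0, -0.09], [0, 0, 0]],
  [[0, 0, -0.05], [0, 0, 0]],
  [[0, 0, 0], [0, 0, 0]],
  [[0, 0, 0], [0, 0, 0]],
  [[0, 0, 0], [0, 0, 0]],
  [[0, 0, 0], [0, 0, 0]],
  [[0, 0, 0], [0, 0, 0]],
])

```text
time: 13.58
position: [0.4599, 0.1401, 0.0846]
tcp_rot: [2.708, 1.592, -0.002]
ft_force: [0.3, -0.1, -2.4]
gripper_width: 0.692
```

```bash
python3 go.py .5854 -.1695 .09 -12.55 .16
```

```text
t 13.58 pos [0.4599 0.1401 0.0846] jaw -29.1->-12.5 tilt 0.001 d [ 0.1255 -0.3096  0.0054] turn [-0.001  0.001 -0.289] q7 -0.96 F [ 0.3 -0.1 -2.4] w 0.692
rows 11
[[-0.095, 0.118, -0.002], [-0.001, 0.001, -0.329]],
[[-0.098, 0.116, -0.002], [-0.001, 0.001, -0.329]],
[[-0.101, 0.113, -0.002], [-0.001, 0.001, -0.329]],
[[-0.104, 0.11, -0.002], [-0.001, 0.001, -0.329]],
[[-0.107, 0.108, -0.002], [-0.001, 0.001, -0.329]],
[[-0.11, 0.105, -0.002], [-0.001, 0.001, -0.329]],
[[-0.113, 0.102, -0.002], [-0.001, 0.001, -0.329]],
[[-0.115, 0.099, -0.002], [-0.001, 0.001, -0.329]],
[[-0.118, 0.096, -0.002], [-0.001, 0.001, -0.329]],
[[-0.12, 0.093, -0.002], [-0.001, 0.001, -0.329]],
[[-0.123, 0.09, -0.002], [-0.001, 0.001, -0.329]],
```

carry_out([
  [[-0.09, 0.1, -0.02], [0, 0, -0.33]],
  [[-0.1, 0.12, -0.02], [0, 0, -0.33]],
  [[-0.1, 0.11, -0.01], [0, 0, -0.33]],
  [[-0.1, 0.11, -0.01], [0, 0, -0.33]],
  [[-0.11, 0.11, -0.01], [0, 0, -0.33]],
  [[-0.11, 0.11, -0.01], [0, 0, -0.33]],
  [[-0.11, 0.1, -0.01], [0, 0, -0.33]],
  [[-0.12, 0.1, -0.01], [0, 0, -0.33]],
  [[-0.08, 0.06, 0], [0, 0, -0.33]],
  [[-0.05, 0.03, 0], [0, 0, -0.2]],
])

```text
time: 14.42
position: [0.5624, -0.1189, 0.0959]
tcp_rot: [-2.455, -1.945, 0.019]
ft_force: [-0.2, 0.2, -3.6]
gripper_width: 0.693
```

```bash
python3 go.py .5854 -.1695 .04 -12.55 .16
```

```text
t 14.42 pos [ 0.5624 -0.1189  0.0959] jaw -13.2->-12.5 tilt 0.015 d [ 0.023  -0.0506 -0.0559] turn [-0.015  0.003 -0.011] q7 -0.33 F [-0.2  0.2 -3.6] w 0.693
rows 3
[[-0.073, 0.058, 0.093], [-0.063, 0.014, -0.048]],
[[-0.073, 0.057, 0.093], [-0.063, 0.014, -0.048]],
[[-0.074, 0.056, 0.093], [-0.063, 0.014, -0.048]],
```

carry_out([
  [[-0.04, 0.03, 0.02], [-0.04, 0.01, -0.05]],
  [[-0.05, 0.04, 0.03], [-0.04, 0.01, 0]],
  [[-0.05, 0.04, 0.04], [-0.04, 0.01, 0]],
  [[-0.03, 0.03, 0.05], [-0.04, 0.01, 0]],
  [[-0.02, 0.02, 0.05], [-0.02, 0, 0]],
  [[-0.01, 0.01, 0.04], [0, 0, 0]],
  [[-0.01, 0, 0.02], [0, 0, 0]],
  [[0, 0, 0.01], [0, 0, 0]],
  [[0, 0, 0], [0, 0, 0]],
  [[0, 0, 0], [0, 0, 0]],
])

```text
time: 15.25
position: [0.5851, -0.1708, 0.0323]
tcp_rot: [-2.454, -1.951, 0.007]
ft_force: [0.5, -0.3, -2.7]
gripper_width: 0.696
```

```bash
python3 go.py .5854 -.1695 .025 -12.55 .16
```

```text
t 15.25 pos [ 0.5851 -0.1708  0.0323] jaw -13.0->-12.5 tilt 0.008 d [ 0.0003  0.0013 -0.0073] turn [-0.008 -0.001 -0.008] q7 -0.28 F [ 0.5 -0.3 -2.7] w 0.696
rows 1
[[0.007, 0.0, 0.036], [-0.104, -0.01, -0.105]],
```

carry_out([
  [[0.004, 0, 0.01], [-0.05, 0, -0.05]],
  [[0.004, 0, 0.015], [-0.05, 0, -0.05]],
  [[0, 0, 0.01], [0, 0, 0]],
  [[0, 0, 0.005], [0, 0, 0]],
  [[0, 0, 0], [0, 0, 0]],
  [[0, 0, 0], [0, 0, 0]],
  [[0, 0, 0], [0, 0, 0]],
  [[0, 0, 0], [0, 0, 0]],
  [[0, 0, 0], [0, 0, 0]],
  [[0, 0, 0], [0, 0, 0]],
])

```text
time: 16.08
position: [0.5866, -0.1674, 0.0258]
tcp_rot: [2.446, 1.968, 0.006]
ft_force: [-0.4, -0.3, -3.1]
gripper_width: 0.692
```

```bash
python3 go.py .5854 -.1695 .024 -12.55 .16
```

```text
t 16.08 pos [ 0.5866 -0.1674  0.0258] jaw -12.4->-12.5 tilt 0.004 d [-0.0012 -0.0021 -0.0018] turn [ 0.004 -0.001  0.003] q7 -0.28 F [-0.4 -0.3 -3.1] w 0.692
rows 1
[[-0.012, -0.003, 0.009], [0.048, -0.018, 0.036]],
```

carry_out([
  [[-0.006, 0, 0.005], [0, 0, 0]],
  [[-0.004, 0, 0.005], [0, 0, 0]],
  [[0, 0, 0.003], [0, 0, 0]],
  [[0, 0, 0], [0, 0, 0]],
  [[0, 0, 0], [0, 0, 0]],
  [[0, 0, 0], [0, 0, 0]],
  [[0, 0, 0], [0, 0, 0]],
  [[0, 0, 0], [0, 0, 0]],
  [[0, 0, 0], [0, 0, 0]],
  [[0, 0, 0], [0, 0, 0]],
])

```text
time: 16.92
position: [0.5864, -0.1697, 0.0241]
tcp_rot: [2.446, 1.967, 0.006]
ft_force: [-1.0, 0.7, -0.6]
gripper_width: 0.695
```

```bash
python3 go.py .5854 -.1695 .024 -12.55 .16
```

```text
t 16.92 pos [ 0.5864 -0.1697  0.0241] jaw -12.4->-12.5 tilt 0.005 d [-0.001   0.0002 -0.0001] turn [ 0.005 -0.001  0.002] q7 -0.28 F [-1.   0.7 -0.6] w 0.695
rows 1
[[-0.0, -0.005, 0.001], [0.058, -0.018, 0.03]],
```

The force reads about 0, so the block is supported by the pad. Releasing and rising.

carry_out([
  [[0, 0, 0], [0, 0, 0]],
  [[0, 0, 0], [0, 0, 0]],
  [[0, 0, 0], [0, 0, 0]],
  [[0, 0, 0], [0, 0, 0]],
  [[0, 0, 0], [0, 0, 0]],
  [[0, 0, -0.02], [0, 0, 0]],
  [[0, 0, -0.05], [0, 0, 0]],
  [[0, 0, -0.08], [0, 0, 0]],
  [[0, 0, -0.08], [0, 0, 0]],
  [[0, 0, -0.08], [0, 0, 0]],
], claw=0)

```text
time: 17.75
position: [0.5849, -0.1693, 0.0877]
tcp_rot: [-2.448, -1.969, -0.002]
ft_force: [-0.1, -0.2, 0.5]
gripper_width: 1.0
```

```bash
python3 go.py .4675 -.137 .09 -12.55 .16
```

```text
t 17.75 pos [ 0.5849 -0.1693  0.0877] jaw -12.4->-12.5 tilt 0.001 d [-0.1174  0.0323  0.0023] turn [ 0.    -0.001  0.003] q7 -0.25 F [-0.1 -0.2  0.5] w 1.000
rows 4
[[0.008, -0.152, -0.003], [0.001, -0.004, 0.01]],
[[0.008, -0.152, -0.003], [0.001, -0.004, 0.01]],
[[0.008, -0.152, -0.003], [0.001, -0.004, 0.01]],
[[0.008, -0.152, -0.003], [0.001, -0.004, 0.01]],
```

carry_out([
  [[0, -0.06, -0.02], [0, 0, 0]],
  [[0.005, -0.1, -0.01], [0, 0, 0]],
  [[0.01, -0.12, 0], [0, 0, 0]],
  [[0.01, -0.12, 0], [0, 0, 0]],
  [[0.005, -0.1, 0], [0, 0, 0]],
  [[0, -0.06, 0], [0, 0, 0]],
  [[0, -0.03, 0], [0, 0, 0]],
  [[0, -0.01, 0], [0, 0, 0]],
  [[0, 0, 0], [0, 0, 0]],
  [[0, 0, 0], [0, 0, 0]],
])

```text
time: 18.58
position: [0.4697, -0.1381, 0.1053]
tcp_rot: [2.439, 1.959, 0.019]
ft_force: [0.1, 0.1, -0.4]
gripper_width: 1.003
```

```bash
python3 go.py .4675 -.137 .006 -12.55 .16
sed -i 's/0.npz/{S}.npz/' m.py p.py; sed -i 's/^from h import/import sys\nS=sys.argv[1]\nfrom h import/' m.py p.py
python3 - <<'E'
from bench import *
import cv2,numpy as np
for n in ("top","side","wrist"):
    c=camera(n); np.savez(f"{n}1.npz",**c)
    cv2.imwrite(f"pics/{n}1.png",c["pixels"][:,:,::-1])
E
python3 m.py 1
```

```text
t 18.58 pos [ 0.4697 -0.1381  0.1053] jaw -12.4->-12.5 tilt 0.018 d [-0.0022  0.0011 -0.0993] turn [ 0.018 -0.001  0.002] q7 -0.30 F [ 0.1  0.1 -0.4] w 1.003
rows 4
[[0.001, -0.005, 0.124], [0.056, -0.003, 0.006]],
[[0.001, -0.005, 0.124], [0.056, -0.003, 0.006]],
[[0.001, -0.004, 0.124], [0.056, -0.003, 0.006]],
[[0.001, -0.003, 0.124], [0.056, -0.003, 0.006]],
top bench z 0.003755149201870922
[448. 191.] 698 top 0.042 xy [666.0, -345.0] size [69.0, 66.0] ang 22.6 mean [ 663.6 -351. ] [68. 64. 59.]
[290. 199.] 506 top 0.060 xy [629.0, 33.0] size [49.0, 50.0] ang 77.3 mean [628.8  33.7] [173. 165. 161.]
[124. 211.] 282 top 0.022 xy [591.0, 435.0] size [99.0, 26.0] ang 6.2 mean [590.8 434.8] [116. 104.  83.]
[374. 218.] 282 top 0.059 xy [585.0, -169.0] size [25.0, 58.0] ang 77.5 mean [ 584.7 -169. ] [165. 158. 155.]
[167. 270.] 2092 top 0.039 xy [453.0, 319.0] size [278.0, 38.0] ang 1.7 mean [450.7 318.8] [197. 189. 176.]
[466. 256.] 519 top 0.047 xy [504.0, -392.0] size [51.0, 50.0] ang 86.9 mean [ 504.1 -391.6] [194. 122. 140.]
[291. 267.] 420 top 0.059 xy [465.0, 25.0] size [28.0, 
[... 564 characters left out ...]
29    157      1      1      1]\n [   432    172     31     38    698]\n [   278    186     25     27    506]\n [   119    191     12     41    282]\n [   367    206     16     25    282]\n [   157    211     22    119   2092]\n [   280    212      1      1      1]\n [   454    245     25     23    519]\n [   280    256     23     23    420]\n [   258    316      1      1      1]\n [   257    319      1      1      1]\n [   311    323      1      1      1]\n [   320    323      2      1      2]\n [   334    322      1      1      1]\n [   337    322      1      1      1]\n [   353    322      1      1      1]\n [   314    324      1      1      1]\n [   333    324      1      1      1]].npz'
```

View pics/top1.png

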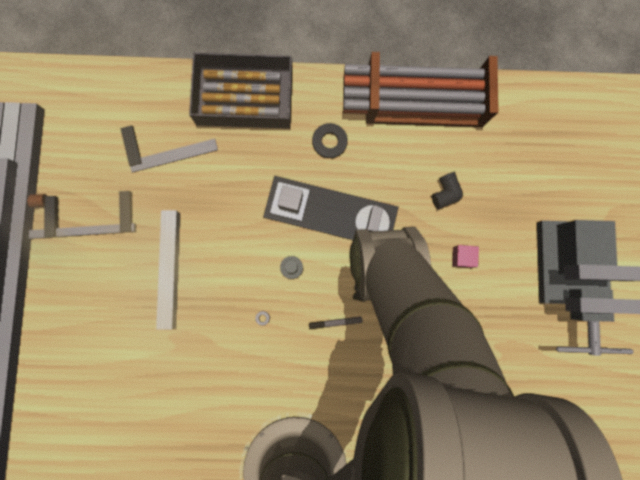

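View pics/wrist1.png

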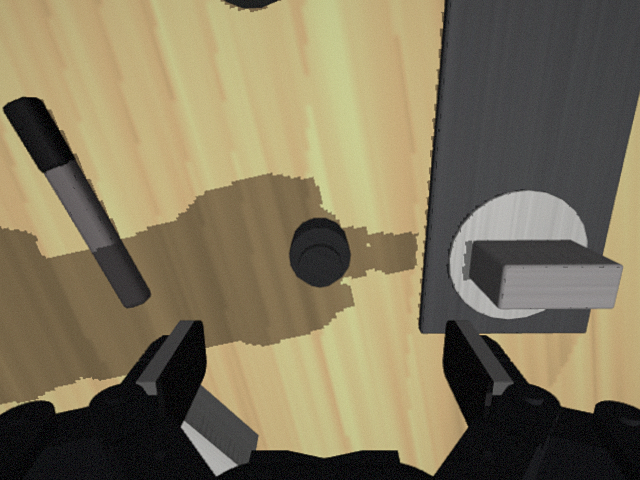

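Both blocks stand centred: thick at (290,199) and thin at (374,218) in the top view. In the wrist view the jack is centred at (320,252). The plate edge is near the right finger, so I'll close the jaws part way before descending.

carry_out([
  [[0, -0.005, 0.03], [0.05, 0, 0]],
  [[0, -0.005, 0.05], [0.06, 0, 0]],
  [[0, 0, 0.07], [0.05, 0, 0]],
  [[0, 0, 0.08], [0.05, 0, 0]],
  [[0, 0, 0.07], [0, 0, 0]],
  [[0, 0, 0.06], [0, 0, 0]],
  [[0, 0, 0.04], [0, 0, 0]],
  [[0, 0, 0.03], [0, 0, 0]],
  [[0, 0, 0.01], [0, 0, 0]],
  [[0, 0, 0], [0, 0, 0]],
], claw=0.3)

```text
time: 19.57
position: [0.4698, -0.1377, 0.0064]
tcp_rot: [-2.447, -1.966, 0.002]
ft_force: [0.0, 0.7, 0.3]
gripper_width: 0.7
```

```bash
sed -i 's/k,L,S,C=/k,L,St,C=/;s/S\[i,4\]/St[i,4]/g;s/S\[1:,4\]/St[1:,4]/' m.py p.py; python3 go.py .4675 -.137 .006 -12.55 .16
```

```text
t 19.57 pos [ 0.4698 -0.1377  0.0064] jaw -12.4->-12.5 tilt 0.003 d [-0.0023  0.0007 -0.0004] turn [-0.003 -0.001  0.002] q7 -0.35 F [0.  0.7 0.3] w 0.700
rows 1
[[0.001, -0.012, 0.002], [-0.037, -0.014, 0.024]],
```

carry_out([
  [[0, -0.006, 0], [0, 0, 0]],
  [[0, -0.005, 0], [0, 0, 0]],
  [[0, 0, 0], [0, 0, 0]],
  [[0, 0, 0], [0, 0, 0]],
  [[0, 0, 0], [0, 0, 0]],
  [[0, 0, 0], [0, 0, 0]],
  [[0, 0, 0], [0, 0, 0]],
  [[0, 0, 0], [0, 0, 0]],
  [[0, 0, 0], [0, 0, 0]],
  [[0, 0, 0], [0, 0, 0]],
], claw=1)

```text
time: 20.4
position: [0.4684, -0.1377, 0.0089]
tcp_rot: [2.45, 1.967, 0.003]
ft_force: [0.1, 0.1, -1.1]
gripper_width: 0.395
```

```bash
python3 go.py .6082 -.067 .006 -12.55 .16
```

```text
t 20.40 pos [ 0.4684 -0.1377  0.0089] jaw -12.5->-12.5 tilt 0.002 d [ 0.1398  0.0707 -0.0029] turn [ 0.001 -0.001  0.001] q7 -0.36 F [ 0.1  0.1 -1.1] w 0.395
rows 5
[[0.099, 0.121, 0.003], [0.003, -0.003, 0.002]],
[[0.099, 0.121, 0.003], [0.003, -0.003, 0.002]],
[[0.099, 0.121, 0.003], [0.003, -0.003, 0.002]],
[[0.099, 0.121, 0.003], [0.003, -0.003, 0.002]],
[[0.099, 0.121, 0.003], [0.003, -0.003, 0.002]],
```

carry_out([
  [[0, 0, -0.04], [0, 0, 0]],
  [[0, 0, -0.07], [0, 0, 0]],
  [[0, 0, -0.09], [0, 0, 0]],
  [[0, 0, -0.09], [0, 0, 0]],
  [[0, 0, -0.05], [0, 0, 0]],
  [[0, 0, -0.02], [0, 0, 0]],
  [[0, 0, 0], [0, 0, 0]],
  [[0, 0, 0], [0, 0, 0]],
  [[0, 0, 0], [0, 0, 0]],
  [[0, 0, 0], [0, 0, 0]],
])

```text
time: 21.23
position: [0.4667, -0.1377, 0.0853]
tcp_rot: [-2.448, -1.966, 0.002]
ft_force: [0.3, -0.4, -1.4]
gripper_width: 0.389
```

```bash
python3 go.py .6082 -.067 .10 -12.55 .16
```

```text
t 21.23 pos [ 0.4667 -0.1377  0.0853] jaw -12.5->-12.5 tilt 0.002 d [0.1415 0.0707 0.0147] turn [-0.002 -0.     0.001] q7 -0.32 F [ 0.3 -0.4 -1.4] w 0.389
rows 5
[[0.1, 0.123, -0.015], [-0.005, -0.001, 0.004]],
[[0.1, 0.123, -0.015], [-0.005, -0.001, 0.004]],
[[0.1, 0.123, -0.015], [-0.005, -0.001, 0.004]],
[[0.1, 0.123, -0.015], [-0.005, -0.001, 0.004]],
[[0.1, 0.123, -0.015], [-0.005, -0.001, 0.004]],
```

carry_out([
  [[0.04, 0.05, -0.01], [0, 0, 0]],
  [[0.07, 0.09, -0.01], [0, 0, 0]],
  [[0.09, 0.11, -0.01], [0, 0, 0]],
  [[0.09, 0.11, -0.01], [0, 0, 0]],
  [[0.08, 0.1, 0], [0, 0, 0]],
  [[0.06, 0.08, 0], [0, 0, 0]],
  [[0.04, 0.05, 0], [0, 0, 0]],
  [[0.02, 0.02, 0], [0, 0, 0]],
  [[0, 0, 0], [0, 0, 0]],
  [[0, 0, 0], [0, 0, 0]],
])

```text
time: 22.07
position: [0.6146, -0.0591, 0.0867]
tcp_rot: [-2.44, -1.962, 0.011]
ft_force: [-0.1, -0.5, -2.0]
gripper_width: 0.389
```

```bash
python3 go.py .6082 -.067 .018 -12.55 .16;python3 - <<'E'
from bench import *
import cv2
a=camera("wrist")["pixels"][:,:,::-1];b=camera("side")["pixels"][100:330,170:480,::-1]
cv2.imwrite("pics/w3.png",a);cv2.imwrite("pics/s3.png",cv2.resize(b,None,fx=2,fy=2))
E
```

```text
t 22.07 pos [ 0.6146 -0.0591  0.0867] jaw -12.4->-12.5 tilt 0.013 d [-0.0064 -0.0079 -0.0687] turn [-0.013 -0.002  0.003] q7 -0.41 F [-0.1 -0.5 -2. ] w 0.389
rows 3
[[-0.015, -0.006, 0.115], [-0.054, -0.007, 0.012]],
[[-0.015, -0.007, 0.115], [-0.054, -0.007, 0.012]],
[[-0.015, -0.007, 0.115], [-0.054, -0.007, 0.012]],
```

View pics/w3.png

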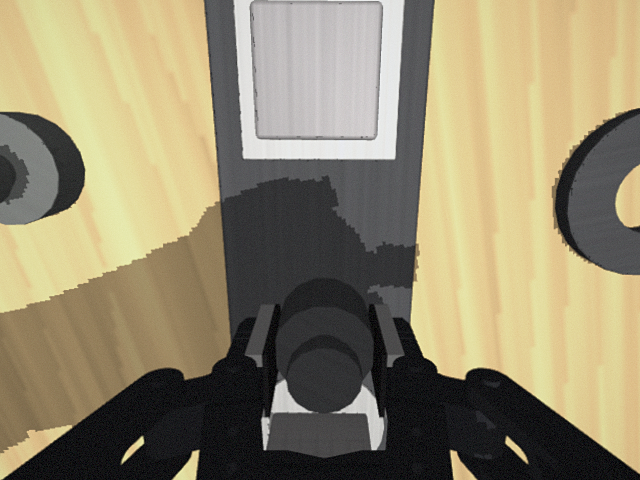

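View pics/s3.png

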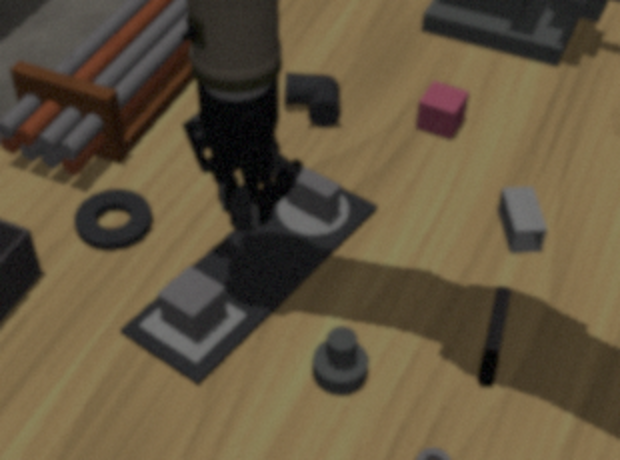

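The jack is held upright between the pads, head at (323,375). Descending onto the plate centre.

carry_out([
  [[-0.015, -0.007, 0.02], [-0.05, 0, 0]],
  [[-0.015, -0.007, 0.04], [-0.05, 0, 0]],
  [[-0.008, -0.004, 0.06], [-0.04, 0, 0]],
  [[0, 0, 0.06], [0, 0, 0]],
  [[0, 0, 0.05], [0, 0, 0]],
  [[0, 0, 0.04], [0, 0, 0]],
  [[0, 0, 0.02], [0, 0, 0]],
  [[0, 0, 0.01], [0, 0, 0]],
  [[0, 0, 0], [0, 0, 0]],
  [[0, 0, 0], [0, 0, 0]],
])

```text
time: 23.0
position: [0.6023, -0.0729, 0.022]
tcp_rot: [-2.454, -1.959, 0.006]
ft_force: [0.2, 1.0, -1.9]
gripper_width: 0.393
```

```bash
python3 go.py .6082 -.067 .017 -12.55 .16
```

```text
t 23.00 pos [ 0.6023 -0.0729  0.022 ] jaw -12.8->-12.6 tilt 0.004 d [ 0.0059  0.0059 -0.005 ] turn [-0.004  0.002 -0.004] q7 -0.43 F [ 0.2  1.  -1.9] w 0.393
rows 1
[[0.035, 0.023, 0.025], [-0.045, 0.025, -0.056]],
```

carry_out([
  [[0.012, 0.008, 0], [-0.02, 0, 0]],
  [[0.012, 0.008, 0], [-0.02, 0, 0]],
  [[0.006, 0.004, 0.005], [0, 0, 0]],
  [[0, 0, 0.01], [0, 0, 0]],
  [[0, 0, 0.01], [0, 0, 0]],
  [[0, 0, 0], [0, 0, 0]],
  [[0, 0, 0], [0, 0, 0]],
  [[0, 0, 0], [0, 0, 0]],
  [[0, 0, 0], [0, 0, 0]],
  [[0, 0, 0], [0, 0, 0]],
])

```text
time: 23.83
position: [0.6096, -0.0669, 0.0185]
tcp_rot: [2.452, 1.958, 0.002]
ft_force: [0.1, -0.9, -1.8]
gripper_width: 0.392
```

```bash
python3 go.py .6082 -.067 .017 -12.55 .16
```

```text
t 23.83 pos [ 0.6096 -0.0669  0.0185] jaw -12.8->-12.6 tilt 0.004 d [-0.0014 -0.0001 -0.0015] turn [ 0.003  0.001 -0.004] q7 -0.44 F [ 0.1 -0.9 -1.8] w 0.392
rows 1
[[-0.002, -0.007, 0.007], [0.044, 0.014, -0.048]],
```

carry_out([
  [[0, -0.003, 0.005], [0, 0, 0]],
  [[0, 0, 0.005], [0, 0, 0]],
  [[0, 0, 0.003], [0, 0, 0]],
  [[0, 0, 0], [0, 0, 0]],
  [[0, 0, 0], [0, 0, 0]],
  [[0, 0, 0], [0, 0, 0]],
  [[0, 0, 0], [0, 0, 0]],
  [[0, 0, 0], [0, 0, 0]],
  [[0, 0, 0], [0, 0, 0]],
  [[0, 0, 0], [0, 0, 0]],
])

```text
time: 24.67
position: [0.6089, -0.067, 0.0156]
tcp_rot: [2.452, 1.958, 0.002]
ft_force: [-0.3, 0.1, -1.3]
gripper_width: 0.394
```

```bash
python3 go.py .6082 -.067 .017 -12.55 .16
```

```text
t 24.67 pos [ 0.6089 -0.067   0.0156] jaw -12.8->-12.6 tilt 0.004 d [-0.0007 -0.      0.0014] turn [ 0.003  0.001 -0.004] q7 -0.44 F [-0.3  0.1 -1.3] w 0.394
rows 1
[[-0.001, -0.004, -0.007], [0.044, 0.014, -0.052]],
```

carry_out([
  [[0, 0, 0.004], [0, 0, 0]],
  [[0, 0, 0.003], [0, 0, 0]],
  [[0, 0, 0], [0, 0, 0]],
  [[0, 0, 0], [0, 0, 0]],
  [[0, 0, 0], [0, 0, 0]],
  [[0, 0, 0], [0, 0, 0]],
  [[0, 0, 0], [0, 0, 0]],
  [[0, 0, 0], [0, 0, 0]],
  [[0, 0, 0], [0, 0, 0]],
  [[0, 0, 0], [0, 0, 0]],
])

```text
time: 25.5
position: [0.6091, -0.067, 0.0151]
tcp_rot: [2.452, 1.958, 0.003]
ft_force: [-1.0, -1.2, -1.4]
gripper_width: 0.393
```

carry_out([
  [[0, 0, 0.003], [0, 0, 0]],
  [[0, 0, 0], [0, 0, 0]],
  [[0, 0, 0], [0, 0, 0]],
  [[0, 0, 0], [0, 0, 0]],
  [[0, 0, 0], [0, 0, 0]],
  [[0, 0, -0.02], [0, 0, 0]],
  [[0, 0, -0.05], [0, 0, 0]],
  [[0, 0, -0.1], [0, 0, 0]],
  [[0, 0, -0.13], [0, 0, 0]],
  [[0, 0, -0.13], [0, 0, 0]],
], claw=0)

```text
time: 26.33
position: [0.606, -0.0663, 0.1003]
tcp_rot: [-2.453, -1.96, 0.008]
ft_force: [1.2, -0.5, 0.6]
gripper_width: 0.999
```

```bash
python3 go.py .454 .319 .11 -88.2 .19
```

```text
t 26.33 pos [ 0.606  -0.0663  0.1003] jaw -12.7->-88.2 tilt 0.005 d [-0.152   0.3853  0.0097] turn [-0.002  0.005  1.317] q7 -0.41 F [ 1.2 -0.5  0.6] w 0.999
rows 17
[[0.101, -0.069, -0.003], [-0.002, 0.004, 0.968]],
[[0.095, -0.076, -0.003], [-0.002, 0.004, 0.968]],
[[0.089, -0.083, -0.003], [-0.002, 0.004, 0.968]],
[[0.082, -0.09, -0.003], [-0.002, 0.004, 0.968]],
[[0.075, -0.096, -0.003], [-0.002, 0.004, 0.968]],
[[0.067, -0.102, -0.003], [-0.002, 0.004, 0.968]],
[[0.059, -0.106, -0.003], [-0.002, 0.004, 0.968]],
[[0.051, -0.111, -0.003], [-0.002, 0.004, 0.968]],
[[0.042, -0.114, -0.003], [-0.002, 0.004, 0.968]],
[[0.033, -0.117, -0.003], [-0.002, 0.004, 0.968]],
[[0.024, -0.119, -0.003], [-0.002, 0.004, 0.968]],
[[0.015, -0.121, -0.003], [-0.002, 0.004, 0.968]],
[[0.005, -0.122, -0.003], [-0.002, 0.004, 0.968]],
[[-0.004, -0.122, -0.003], [-0.002, 0.004, 0.968]],
[[-0.014, -0.121, -0.003], [-0.002, 0.004, 0.968]],
[[-0.023, -0.12, -0.003], [-0.002, 0.004, 0.968]],
[[-0.032, -0.118, -0.003], [-0.002, 0.004, 0.968]],
```

carry_out([
  [[0.06, -0.04, -0.02], [0, 0, 0.6]],
  [[0.1, -0.08, -0.02], [0, 0, 1]],
  [[0.09, -0.08, -0.01], [0, 0, 1]],
  [[0.08, -0.09, -0.01], [0, 0, 1]],
  [[0.08, -0.1, -0.01], [0, 0, 1]],
  [[0.07, -0.1, -0.01], [0, 0, 1]],
  [[0.06, -0.11, 0], [0, 0, 1]],
  [[0.05, -0.11, 0], [0, 0, 1]],
  [[0.04, -0.11, 0], [0, 0, 1]],
  [[0.03, -0.12, 0], [0, 0, 1]],
])

```text
time: 27.17
position: [0.5224, 0.1543, 0.1327]
tcp_rot: [3.027, 0.826, 0.023]
ft_force: [-0.0, -0.7, -0.7]
gripper_width: 0.998
```

```bash
python3 go.py .454 .318 .11 -88.2 .19
```

```text
t 27.17 pos [0.5224 0.1543 0.1327] jaw -59.5->-88.2 tilt 0.015 d [-0.0684  0.1637 -0.0227] turn [ 0.004 -0.015  0.501] q7 -1.35 F [-0.  -0.7 -0.7] w 0.998
rows 7
[[0.017, -0.126, 0.016], [0.007, -0.026, 0.895]],
[[0.008, -0.127, 0.016], [0.007, -0.026, 0.895]],
[[-0.001, -0.127, 0.016], [0.007, -0.026, 0.895]],
[[-0.01, -0.126, 0.016], [0.007, -0.026, 0.895]],
[[-0.019, -0.125, 0.016], [0.007, -0.026, 0.895]],
[[-0.028, -0.124, 0.016], [0.007, -0.026, 0.895]],
[[-0.037, -0.121, 0.016], [0.007, -0.026, 0.895]],
```

carry_out([
  [[0.02, -0.12, 0.02], [0, -0.02, 0.9]],
  [[0.01, -0.12, 0.02], [0, -0.02, 0.9]],
  [[0, -0.12, 0.02], [0, -0.02, 0.9]],
  [[-0.01, -0.12, 0.02], [0, -0.02, 0.9]],
  [[-0.02, -0.11, 0.02], [0, -0.02, 0.8]],
  [[-0.02, -0.09, 0.02], [0, -0.02, 0.6]],
  [[-0.02, -0.07, 0.02], [0, -0.02, 0.4]],
  [[-0.01, -0.04, 0], [0, -0.02, 0.2]],
  [[0, -0.02, 0], [0, 0, 0]],
  [[0, 0, 0], [0, 0, 0]],
])

```text
time: 28.0
position: [0.4554, 0.3248, 0.112]
tcp_rot: [-3.129, -0.107, -0.008]
ft_force: [0.3, -0.3, -0.6]
gripper_width: 0.999
```

```bash
python3 go.py .454 .318 .011 -88.2 .19;python3 - <<'E'
from bench import *
import cv2
cv2.imwrite("pics/w4.png",camera("wrist")["pixels"][:,:,::-1])
E
```

```text
t 28.00 pos [0.4554 0.3248 0.112 ] jaw -86.1->-88.2 tilt 0.011 d [-0.0014 -0.0068 -0.101 ] turn [-0.01  -0.005  0.037] q7 -1.93 F [ 0.3 -0.3 -0.6] w 0.999
rows 3
[[-0.004, 0.013, 0.168], [-0.043, -0.021, 0.153]],
[[-0.004, 0.012, 0.168], [-0.043, -0.021, 0.153]],
[[-0.003, 0.012, 0.168], [-0.043, -0.021, 0.153]],
```

View pics/w4.png

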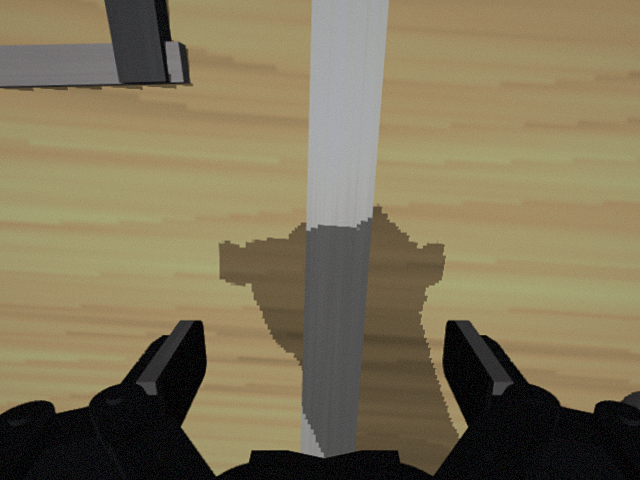

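The tube runs between the fingers at column ~335. I'll correct slightly and descend.

carry_out([
  [[-0.004, 0.012, 0.03], [-0.03, -0.02, 0.15]],
  [[-0.003, 0.012, 0.05], [-0.03, -0.02, 0.15]],
  [[0, 0.006, 0.07], [-0.03, 0, 0.1]],
  [[0, 0, 0.08], [-0.03, 0, 0]],
  [[0, 0, 0.08], [0, 0, 0]],
  [[0, 0, 0.07], [0, 0, 0]],
  [[0, 0, 0.05], [0, 0, 0]],
  [[0, 0, 0.03], [0, 0, 0]],
  [[0, 0, 0.01], [0, 0, 0]],
  [[0, 0, 0], [0, 0, 0]],
], grip_force=90)

```text
time: 28.88
position: [0.4584, 0.3078, 0.0114]
tcp_rot: [3.139, 0.028, 0.004]
ft_force: [-0.6, 0.4, -0.5]
gripper_width: 0.997
```

```bash
python3 go.py .454 .318 .011 -88.2 .19
```

```text
t 28.88 pos [0.4584 0.3078 0.0114] jaw -89.0->-88.2 tilt 0.003 d [-0.0044  0.0102 -0.0004] turn [ 0.002 -0.002 -0.013] q7 -1.90 F [-0.6  0.4 -0.5] w 0.997
rows 1
[[-0.021, -0.051, 0.002], [0.031, -0.03, -0.166]],
```

carry_out([
  [[-0.008, -0.015, 0], [0, 0, -0.06]],
  [[-0.008, -0.016, 0], [0, 0, -0.06]],
  [[-0.004, -0.012, 0], [0, 0, -0.04]],
  [[0, 0, 0], [0, 0, 0]],
  [[0, 0, 0], [0, 0, 0]],
  [[0, 0, 0], [0, 0, 0]],
  [[0, 0, 0], [0, 0, 0]],
  [[0, 0, 0], [0, 0, 0]],
  [[0, 0, 0], [0, 0, 0]],
  [[0, 0, 0], [0, 0, 0]],
])

```text
time: 29.72
position: [0.4548, 0.3188, 0.0144]
tcp_rot: [-3.14, -0.052, -0.01]
ft_force: [-0.4, 1.6, -0.2]
gripper_width: 1.0
```

carry_out([
  [[0, 0, 0], [0, 0, 0]],
  [[0, 0, 0], [0, 0, 0]],
  [[0, 0, 0], [0, 0, 0]],
  [[0, 0, 0], [0, 0, 0]],
  [[0, 0, 0], [0, 0, 0]],
  [[0, 0, 0], [0, 0, 0]],
  [[0, 0, 0], [0, 0, 0]],
  [[0, 0, 0], [0, 0, 0]],
  [[0, 0, 0], [0, 0, 0]],
  [[0, 0, 0], [0, 0, 0]],
], claw=1)

```text
time: 30.55
position: [0.4548, 0.3184, 0.0147]
tcp_rot: [-3.14, -0.051, -0.009]
ft_force: [-0.9, 0.8, 0.4]
gripper_width: 0.405
```

```bash
python3 go.py .454 .318 .011 -88.2 .19
```

```text
t 30.55 pos [0.4548 0.3184 0.0147] jaw -88.1->-88.2 tilt 0.006 d [-0.0008 -0.0004 -0.0037] turn [-0.001 -0.006  0.001] q7 -1.90 F [-0.9  0.8  0.4] w 0.405
rows 1
[[-0.004, 0.002, 0.019], [-0.008, -0.074, 0.013]],
```

carry_out([
  [[0, 0, -0.03], [0, 0, 0]],
  [[0, 0, -0.05], [0, 0, 0]],
  [[0, 0, -0.07], [0, 0, 0]],
  [[0, 0, -0.08], [0, 0, 0]],
  [[0, 0, -0.08], [0, 0, 0]],
  [[0, 0, -0.08], [0, 0, 0]],
  [[0, 0, -0.08], [0, 0, 0]],
  [[0, 0, -0.05], [0, 0, 0]],
  [[0, 0, -0.02], [0, 0, 0]],
  [[0, 0, 0], [0, 0, 0]],
])

```text
time: 31.38
position: [0.451, 0.316, 0.1299]
tcp_rot: [3.138, 0.05, -0.001]
ft_force: [-0.2, -0.6, -5.0]
gripper_width: 0.4
```

```bash
python3 go.py .6082 -.067 .13 -12.55 .19;python3 - <<'E'
from bench import *
import cv2
a=camera("wrist")["pixels"][:,:,::-1];b=camera("side")["pixels"][:,:,::-1]
cv2.imwrite("pics/s5.png",b)
E
```

```text
t 31.38 pos [0.451  0.316  0.1299] jaw -88.2->-12.6 tilt 0.003 d [ 1.572e-01 -3.830e-01  1.000e-04] turn [ 0.003  0.003 -1.32 ] q7 -1.96 F [-0.2 -0.6 -5. ] w 0.400
rows 17
[[0.043, 0.114, 0.0], [0.002, 0.002, -0.97]],
[[0.034, 0.117, 0.0], [0.002, 0.002, -0.97]],
[[0.024, 0.119, 0.0], [0.002, 0.002, -0.97]],
[[0.015, 0.121, 0.0], [0.002, 0.002, -0.97]],
[[0.006, 0.122, 0.0], [0.002, 0.002, -0.97]],
[[-0.004, 0.122, 0.0], [0.002, 0.002, -0.97]],
[[-0.013, 0.121, 0.0], [0.002, 0.002, -0.97]],
[[-0.023, 0.12, 0.0], [0.002, 0.002, -0.97]],
[[-0.032, 0.118, 0.0], [0.002, 0.002, -0.97]],
[[-0.041, 0.115, 0.0], [0.002, 0.002, -0.97]],
[[-0.05, 0.111, 0.0], [0.002, 0.002, -0.97]],
[[-0.058, 0.107, 0.0], [0.002, 0.002, -0.97]],
[[-0.066, 0.102, 0.0], [0.002, 0.002, -0.97]],
[[-0.074, 0.097, 0.0], [0.002, 0.002, -0.97]],
[[-0.081, 0.091, 0.0], [0.002, 0.002, -0.97]],
[[-0.088, 0.084, 0.0], [0.002, 0.002, -0.97]],
[[-0.094, 0.077, 0.0], [0.002, 0.002, -0.97]],
```

View pics/s5.png

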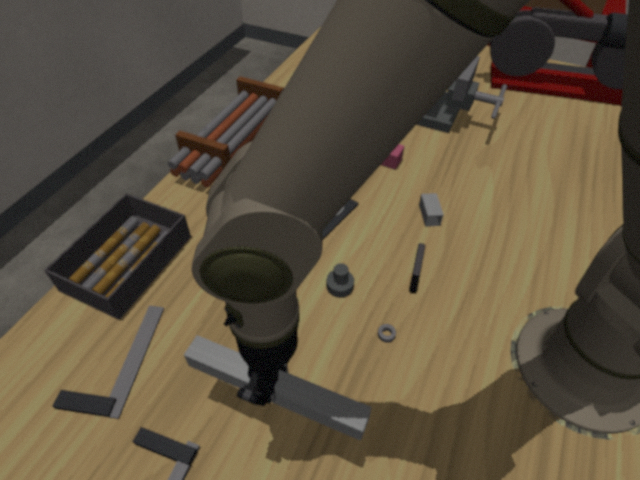

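The tube hangs level in the grip, at (275,385) in the side view. I'll swing it over the plate.

carry_out([
  [[0.02, 0.05, -0.01], [0, 0, -0.4]],
  [[0.03, 0.08, -0.01], [0, 0, -0.7]],
  [[0.03, 0.1, -0.01], [0, 0, -0.85]],
  [[0.02, 0.11, -0.01], [0, 0, -0.9]],
  [[0.01, 0.11, 0], [0, 0, -0.9]],
  [[0, 0.11, 0], [0, 0, -0.9]],
  [[-0.01, 0.11, 0], [0, 0, -0.9]],
  [[-0.01, 0.11, 0], [0, 0, -0.9]],
  [[-0.02, 0.11, 0], [0, 0, -0.9]],
  [[-0.03, 0.11, 0], [0, 0, -0.9]],
])

```text
time: 32.32
position: [0.5228, 0.1235, 0.1266]
tcp_rot: [2.93, 1.126, -0.032]
ft_force: [-0.6, 0.6, -4.8]
gripper_width: 0.397
```

```bash
python3 go.py .6082 -.067 .13 -12.55 .19
```

```text
t 32.32 pos [0.5228 0.1235 0.1266] jaw -48.0->-12.5 tilt 0.020 d [ 0.0854 -0.1905  0.0034] turn [-0.011  0.018 -0.618] q7 -1.14 F [-0.6  0.6 -4.8] w 0.397
rows 8
[[-0.04, 0.124, -0.002], [-0.017, 0.028, -0.966]],
[[-0.05, 0.121, -0.002], [-0.017, 0.028, -0.966]],
[[-0.059, 0.117, -0.002], [-0.017, 0.028, -0.966]],
[[-0.068, 0.112, -0.002], [-0.017, 0.028, -0.966]],
[[-0.076, 0.106, -0.002], [-0.017, 0.028, -0.966]],
[[-0.084, 0.1, -0.002], [-0.017, 0.028, -0.966]],
[[-0.091, 0.093, -0.002], [-0.017, 0.028, -0.966]],
[[-0.098, 0.086, -0.002], [-0.017, 0.028, -0.966]],
```

carry_out([
  [[-0.04, 0.11, 0], [-0.02, 0.02, -0.9]],
  [[-0.05, 0.11, 0], [-0.02, 0.02, -0.9]],
  [[-0.05, 0.11, 0], [-0.02, 0.02, -0.9]],
  [[-0.06, 0.1, 0], [-0.02, 0.03, -0.9]],
  [[-0.07, 0.1, 0], [-0.02, 0.03, -0.9]],
  [[-0.07, 0.09, 0], [-0.02, 0.03, -0.8]],
  [[-0.07, 0.07, 0], [0, 0.03, -0.6]],
  [[-0.05, 0.05, 0], [0, 0.03, -0.4]],
  [[-0.03, 0.03, 0], [0, 0, -0.2]],
  [[-0.01, 0.01, 0], [0, 0, 0]],
])

```text
time: 33.15
position: [0.5975, -0.065, 0.1134]
tcp_rot: [-2.514, -1.863, 0.027]
ft_force: [-1.0, 1.4, -5.8]
gripper_width: 0.403
```

```bash
python3 go.py .6082 -.067 .09 -12.55 .19
```

```text
t 33.15 pos [ 0.5975 -0.065   0.1134] jaw -16.9->-12.6 tilt 0.021 d [ 0.0107 -0.002  -0.0234] turn [-0.02   0.006 -0.076] q7 -0.44 F [-1.   1.4 -5.8] w 0.403
rows 1
[[0.007, 0.057, 0.116], [-0.253, 0.071, -0.953]],
```

carry_out([
  [[0, 0.015, 0], [-0.08, 0.02, -0.2]],
  [[0, 0.02, 0.01], [-0.08, 0.03, -0.3]],
  [[0, 0.01, 0.02], [-0.08, 0.02, -0.3]],
  [[0, 0, 0.02], [0, 0, -0.15]],
  [[0, 0, 0.02], [0, 0, 0]],
  [[0, 0, 0.01], [0, 0, 0]],
  [[0, 0, 0.01], [0, 0, 0]],
  [[0, 0, 0], [0, 0, 0]],
  [[0, 0, 0], [0, 0, 0]],
  [[0, 0, 0], [0, 0, 0]],
])

```text
time: 33.98
position: [0.6042, -0.0633, 0.0899]
tcp_rot: [-2.437, -1.974, 0.004]
ft_force: [-0.8, 0.5, -4.4]
gripper_width: 0.404
```

```bash
python3 go.py .6082 -.067 .0725 -12.55 .19
```

```text
t 33.98 pos [ 0.6042 -0.0633  0.0899] jaw -12.0->-12.6 tilt 0.006 d [ 0.004  -0.0037 -0.0174] turn [-0.006 -0.001  0.01 ] q7 -0.38 F [-0.8  0.5 -4.4] w 0.404
rows 1
[[-0.014, 0.024, 0.087], [-0.072, -0.019, 0.126]],
```

carry_out([
  [[-0.006, 0.009, 0.01], [-0.03, 0, 0.05]],
  [[-0.006, 0.009, 0.01], [-0.03, 0, 0.05]],
  [[0, 0.004, 0.01], [0, 0, 0]],
  [[0, 0, 0.01], [0, 0, 0]],
  [[0, 0, 0.005], [0, 0, 0]],
  [[0, 0, 0], [0, 0, 0]],
  [[0, 0, 0], [0, 0, 0]],
  [[0, 0, 0], [0, 0, 0]],
  [[0, 0, 0], [0, 0, 0]],
  [[0, 0, 0], [0, 0, 0]],
])

```text
time: 34.82
position: [0.6088, -0.0671, 0.0805]
tcp_rot: [-2.45, -1.966, -0.003]
ft_force: [0.2, 0.3, -4.2]
gripper_width: 0.402
```

```bash
python3 go.py .6082 -.067 .0725 -12.55 .19;python3 - <<'E'
from bench import *
import cv2
b=camera("side")["pixels"][120:320,170:430,::-1]
cv2.imwrite("pics/s6.png",cv2.resize(b,None,fx=3,fy=3))
E
```

```text
t 34.82 pos [ 0.6088 -0.0671  0.0805] jaw -12.5->-12.6 tilt 0.002 d [-0.0006  0.0001 -0.008 ] turn [ 0.001 -0.002  0.   ] q7 -0.39 F [ 0.2  0.3 -4.2] w 0.402
rows 1
[[-0.0, -0.003, 0.04], [0.01, -0.019, 0.006]],
```

View pics/s6.png

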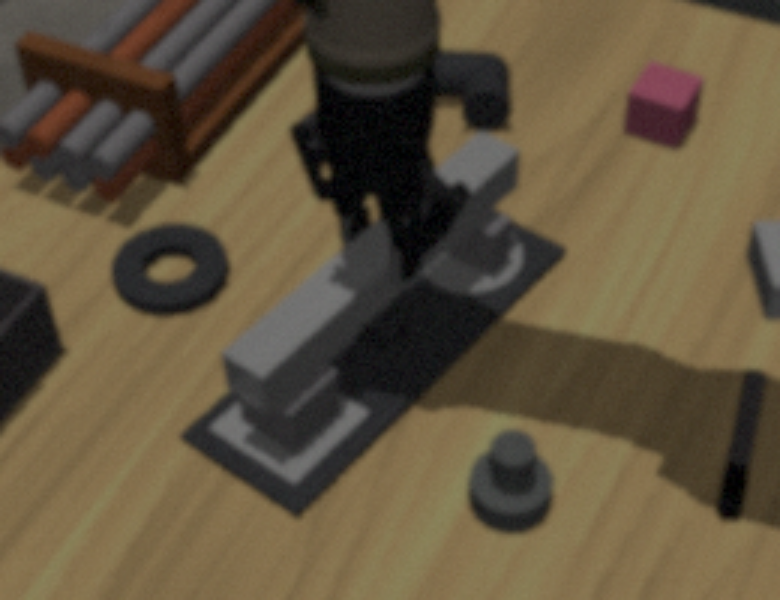

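The tube is aligned just over both blocks, with its ends at (290,360) and (490,160) in the enlarged crop. I'll lower it gently.

carry_out([
  [[0, 0, 0.01], [0, 0, 0]],
  [[0, 0, 0.01], [0, 0, 0]],
  [[0, 0, 0.007], [0, 0, 0]],
  [[0, 0, 0.005], [0, 0, 0]],
  [[0, 0, 0], [0, 0, 0]],
  [[0, 0, 0], [0, 0, 0]],
  [[0, 0, 0], [0, 0, 0]],
  [[0, 0, 0], [0, 0, 0]],
  [[0, 0, 0], [0, 0, 0]],
  [[0, 0, 0], [0, 0, 0]],
])

```text
time: 35.7
position: [0.6089, -0.067, 0.0734]
tcp_rot: [-2.45, -1.966, -0.003]
ft_force: [0.1, -0.0, -4.9]
gripper_width: 0.401
```

```bash
python3 go.py .6082 -.067 .0717 -12.55 .19
```

```text
t 35.70 pos [ 0.6089 -0.067   0.0734] jaw -12.5->-12.5 tilt 0.002 d [-0.0007  0.     -0.0017] turn [ 0.001 -0.002  0.001] q7 -0.39 F [ 0.1 -0.  -4.9] w 0.401
rows 1
[[-0.001, -0.003, 0.009], [0.011, -0.02, 0.007]],
```

carry_out([
  [[0, 0, 0.005], [0, 0, 0]],
  [[0, 0, 0.005], [0, 0, 0]],
  [[0, 0, 0.003], [0, 0, 0]],
  [[0, 0, 0], [0, 0, 0]],
  [[0, 0, 0], [0, 0, 0]],
  [[0, 0, 0], [0, 0, 0]],
  [[0, 0, 0], [0, 0, 0]],
  [[0, 0, 0], [0, 0, 0]],
  [[0, 0, 0], [0, 0, 0]],
  [[0, 0, 0], [0, 0, 0]],
])

```text
time: 36.53
position: [0.6091, -0.0671, 0.0718]
tcp_rot: [2.45, 1.966, 0.004]
ft_force: [0.5, -0.4, -2.6]
gripper_width: 0.405
```

Force has fallen from -4.9 N to -2.6 N, so the tube is in contact. One small step more, then I'll release and rise.

carry_out([
  [[0, 0, 0.004], [0, 0, 0]],
  [[0, 0, 0.003], [0, 0, 0]],
  [[0, 0, 0], [0, 0, 0]],
  [[0, 0, 0], [0, 0, 0]],
  [[0, 0, 0], [0, 0, 0]],
  [[0, 0, 0], [0, 0, 0]],
  [[0, 0, 0], [0, 0, 0]],
  [[0, 0, 0], [0, 0, 0]],
  [[0, 0, 0], [0, 0, 0]],
  [[0, 0, 0], [0, 0, 0]],
])

```text
time: 37.37
position: [0.6091, -0.0671, 0.0718]
tcp_rot: [2.45, 1.965, 0.004]
ft_force: [-1.5, -0.3, -0.4]
gripper_width: 0.4
```

carry_out([
  [[0, 0, 0], [0, 0, 0]],
  [[0, 0, 0], [0, 0, 0]],
  [[0, 0, 0], [0, 0, 0]],
  [[0, 0, 0], [0, 0, 0]],
  [[0, 0, 0], [0, 0, 0]],
  [[0, 0, 0], [0, 0, 0]],
  [[0, 0, -0.02], [0, 0, 0]],
  [[0, 0, -0.05], [0, 0, 0]],
  [[0, 0, -0.08], [0, 0, 0]],
  [[0, 0, -0.1], [0, 0, 0]],
], claw=0)

```text
time: 38.2
position: [0.6086, -0.0668, 0.122]
tcp_rot: [-2.449, -1.966, -0.001]
ft_force: [0.1, 0.1, 0.4]
gripper_width: 0.998
```

```bash
python3 go.py .466 .0255 .12 -12.55 .19
```

```text
t 38.20 pos [ 0.6086 -0.0668  0.122 ] jaw -12.5->-12.5 tilt 0.001 d [-0.1426  0.0923 -0.002 ] turn [-0.001 -0.001  0.001] q7 -0.37 F [0.1 0.1 0.4] w 0.998
rows 5
[[0.059, -0.159, 0.002], [-0.002, -0.003, 0.002]],
[[0.059, -0.159, 0.002], [-0.002, -0.003, 0.002]],
[[0.059, -0.159, 0.002], [-0.002, -0.003, 0.002]],
[[0.059, -0.159, 0.002], [-0.002, -0.003, 0.002]],
[[0.059, -0.159, 0.002], [-0.002, -0.003, 0.002]],
```

carry_out([
  [[0.01, -0.03, -0.05], [0, 0, 0]],
  [[0.03, -0.08, -0.01], [0, 0, 0]],
  [[0.04, -0.11, 0], [0, 0, 0]],
  [[0.05, -0.13, 0], [0, 0, 0]],
  [[0.05, -0.13, 0], [0, 0, 0]],
  [[0.04, -0.11, 0], [0, 0, 0]],
  [[0.03, -0.08, 0], [0, 0, 0]],
  [[0.02, -0.05, 0], [0, 0, 0]],
  [[0.01, -0.02, 0], [0, 0, 0]],
  [[0, 0, 0], [0, 0, 0]],
])

```text
time: 39.03
position: [0.4714, 0.0232, 0.1439]
tcp_rot: [2.446, 1.958, 0.018]
ft_force: [-0.2, -1.3, -1.0]
gripper_width: 1.0
```

```bash
python3 go.py .466 .0255 .08 -12.55 .19
```

```text
t 39.03 pos [0.4714 0.0232 0.1439] jaw -12.6->-12.6 tilt 0.014 d [-0.0054  0.0023 -0.0639] turn [ 0.014 -0.004 -0.001] q7 -0.57 F [-0.2 -1.3 -1. ] w 1.000
rows 2
[[0.002, -0.017, 0.159], [0.087, -0.024, -0.009]],
[[0.002, -0.016, 0.16], [0.087, -0.024, -0.009]],
```

carry_out([
  [[0, -0.01, 0.03], [0.06, -0.02, 0]],
  [[0, -0.01, 0.05], [0.06, -0.02, 0]],
  [[0, -0.008, 0.06], [0.06, 0, 0]],
  [[0, 0, 0.06], [0, 0, 0]],
  [[0, 0, 0.05], [0, 0, 0]],
  [[0, 0, 0.03], [0, 0, 0]],
  [[0, 0, 0.02], [0, 0, 0]],
  [[0, 0, 0], [0, 0, 0]],
  [[0, 0, 0], [0, 0, 0]],
  [[0, 0, 0], [0, 0, 0]],
])

```text
time: 39.87
position: [0.4718, 0.0212, 0.0763]
tcp_rot: [2.459, 1.955, 0.0]
ft_force: [0.2, 0.1, 0.2]
gripper_width: 0.996
```

```bash
python3 go.py .466 .0255 .027 -12.55 .19;python3 - <<'E'
from bench import *
import cv2,numpy as np
c={}
for n in ("side","wrist"):
    c=camera(n);np.savez(n+"7.npz",**c)
    b=c["pixels"][:,:,::-1]
    if n=="side": b=cv2.resize(b[120:320,170:430],None,fx=3,fy=3)
    cv2.imwrite(f"pics/{n}7.png",b)
E
```

```text
t 39.87 pos [0.4718 0.0212 0.0763] jaw -13.0->-12.6 tilt 0.000 d [-0.0058  0.0043 -0.0493] turn [ 0.     0.    -0.008] q7 -0.61 F [0.2 0.1 0.2] w 0.996
rows 2
[[0.007, -0.017, 0.123], [0.001, 0.0, -0.052]],
[[0.007, -0.016, 0.123], [0.001, 0.0, -0.052]],
```

View pics/wrist7.png

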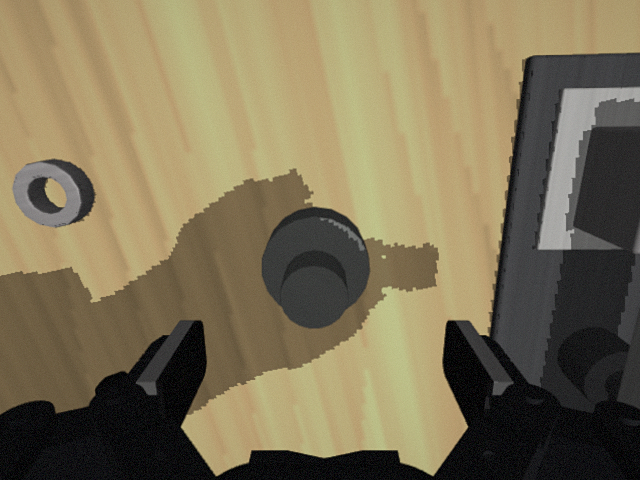

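View pics/side7.png

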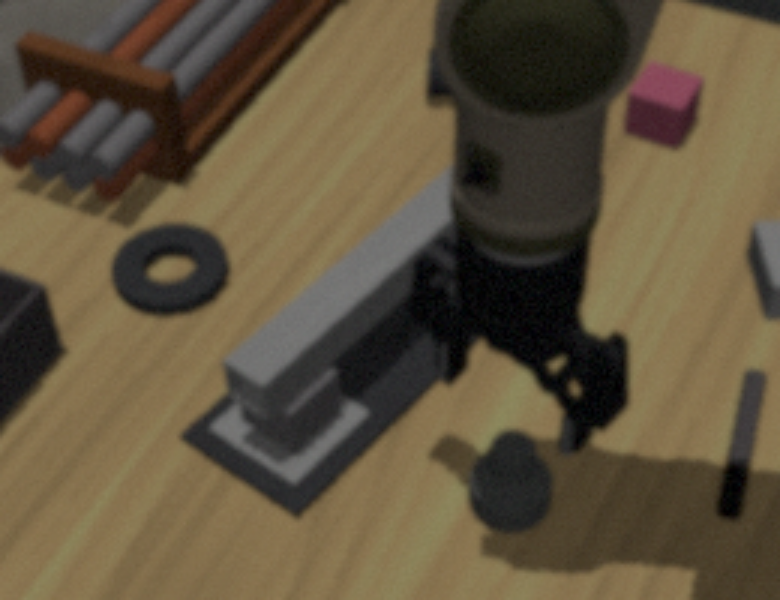

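The tube rests on both blocks. The weight is at (315,270), slightly left of the finger centre, which agrees with the computed -7 mm. I'll correct and descend to the knob.

carry_out([
  [[0.005, -0.01, 0], [0, 0, -0.05]],
  [[0.005, -0.012, 0.01], [0, 0, -0.05]],
  [[0.002, -0.008, 0.03], [0, 0, 0]],
  [[0, 0, 0.05], [0, 0, 0]],
  [[0, 0, 0.05], [0, 0, 0]],
  [[0, 0, 0.04], [0, 0, 0]],
  [[0, 0, 0.03], [0, 0, 0]],
  [[0, 0, 0.015], [0, 0, 0]],
  [[0, 0, 0.01], [0, 0, 0]],
  [[0, 0, 0], [0, 0, 0]],
])

```text
time: 40.8
position: [0.4666, 0.0262, 0.028]
tcp_rot: [2.447, 1.966, 0.007]
ft_force: [-0.0, 0.5, 0.8]
gripper_width: 1.001
```

```bash
python3 go.py .466 .0255 .027 -12.55 .19
```

```text
t 40.80 pos [0.4666 0.0262 0.028 ] jaw -12.4->-12.5 tilt 0.005 d [-0.0006 -0.0007 -0.001 ] turn [ 0.005 -0.002  0.002] q7 -0.64 F [-0.   0.5  0.8] w 1.001
rows 1
[[-0.004, -0.002, 0.005], [0.062, -0.027, 0.024]],
```

carry_out([
  [[-0.003, 0, 0], [0.03, 0, 0]],
  [[0, 0, 0], [0, 0, 0]],
  [[0, 0, 0], [0, 0, 0]],
  [[0, 0, 0], [0, 0, 0]],
  [[0, 0, 0], [0, 0, 0]],
  [[0, 0, 0], [0, 0, 0]],
  [[0, 0, 0], [0, 0, 0]],
  [[0, 0, 0], [0, 0, 0]],
  [[0, 0, 0], [0, 0, 0]],
  [[0, 0, 0], [0, 0, 0]],
], claw=1)

```text
time: 41.63
position: [0.4674, 0.0254, 0.0291]
tcp_rot: [2.449, 1.966, 0.008]
ft_force: [0.4, 0.4, -1.4]
gripper_width: 0.322
```

```bash
python3 go.py .466 .0255 .027 -12.55 .19
```

```text
t 41.63 pos [0.4674 0.0254 0.0291] jaw -12.5->-12.5 tilt 0.005 d [-0.0014  0.0001 -0.0021] turn [ 0.004 -0.003  0.001] q7 -0.64 F [ 0.4  0.4 -1.4] w 0.322
rows 1
[[-0.001, -0.007, 0.011], [0.056, -0.039, 0.014]],
```

carry_out([
  [[0, 0, -0.03], [0, 0, 0]],
  [[0, 0, -0.07], [0, 0, 0]],
  [[0, 0, -0.1], [0, 0, 0]],
  [[0, 0, -0.12], [0, 0, 0]],
  [[0, 0, -0.12], [0, 0, 0]],
  [[0, 0, -0.12], [0, 0, 0]],
  [[0, 0, -0.1], [0, 0, 0]],
  [[0, 0, -0.06], [0, 0, 0]],
  [[0, 0, -0.02], [0, 0, 0]],
  [[0, 0, 0], [0, 0, 0]],
])

```text
time: 42.47
position: [0.4615, 0.0243, 0.1841]
tcp_rot: [-2.447, -1.967, 0.007]
ft_force: [-0.0, -0.5, -6.3]
gripper_width: 0.322
```

```bash
python3 go.py .6082 -.067 .15 -12.55 .19;python3 - <<'E'
from bench import *
import cv2,numpy as np
c=camera("top");np.savez("top8.npz",**c)
cv2.imwrite("pics/top8.png",c["pixels"][:,:,::-1])
c=camera("wrist")
cv2.imwrite("pics/w8.png",c["pixels"][:,:,::-1])
E
sed 's/("top","side")/("top",)/' m.py > mt.py; python3 mt.py 8
```

```text
t 42.47 pos [0.4615 0.0243 0.1841] jaw -12.4->-12.6 tilt 0.005 d [ 0.1467 -0.0913 -0.0341] turn [-0.005  0.002  0.002] q7 -0.55 F [-0.  -0.5 -6.3] w 0.322
rows 5
[[-0.058, 0.163, 0.033], [-0.012, 0.005, 0.006]],
[[-0.057, 0.163, 0.034], [-0.012, 0.005, 0.006]],
[[-0.057, 0.163, 0.034], [-0.012, 0.005, 0.006]],
[[-0.057, 0.163, 0.034], [-0.012, 0.005, 0.006]],
[[-0.057, 0.163, 0.034], [-0.012, 0.005, 0.006]],
top bench z 0.002205985714543224
[448. 191.] 699 top 0.041 xy [666.0, -345.0] size [68.0, 66.0] ang 22.1 mean [ 664.1 -350.7] [64. 60. 55.]
[332. 207.] 2435 top 0.095 xy [607.0, -66.0] size [281.0, 37.0] ang 77.1 mean [606.8 -65.8] [188. 186. 184.]
[125. 210.] 287 top 0.022 xy [591.0, 434.0] size [100.0, 27.0] ang 6.2 mean [592.7 434.3] [109.  98.  76.]
[466. 256.] 521 top 0.047 xy [504.0, -392.0] size [51.0, 50.0] ang 86.7 mean [ 504.  -391.4] [184. 116. 132.]
[406. 316.] 495 top 0.039 xy [358.0, -248.0] size [36.0, 71.0] ang 28.8 mean [ 358.2 -248.3] [191. 188. 183.]
```

View pics/w8.png

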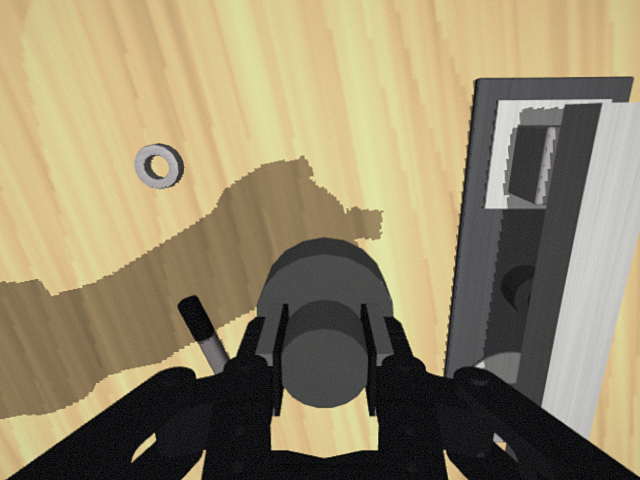

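The weight is held upright, knob at (325,350). The tube measures at (607,-66), 281 x 37 mm, top at 95 mm, which matches the plate centre. I'll carry the weight over it.

carry_out([
  [[-0.01, 0.04, 0], [0, 0, 0]],
  [[-0.03, 0.08, 0], [0, 0, 0]],
  [[-0.04, 0.11, 0], [0, 0, 0]],
  [[-0.05, 0.13, 0], [0, 0, 0]],
  [[-0.05, 0.13, 0], [0, 0, 0]],
  [[-0.04, 0.12, 0], [0, 0, 0]],
  [[-0.03, 0.08, 0], [0, 0, 0]],
  [[-0.02, 0.05, 0], [0, 0, 0]],
  [[-0.01, 0.02, 0], [0, 0, 0]],
  [[0, 0, 0], [0, 0, 0]],
])

```text
time: 43.4
position: [0.6011, -0.0699, 0.166]
tcp_rot: [-2.432, -1.963, 0.038]
ft_force: [0.1, 0.1, -5.3]
gripper_width: 0.323
```

```bash
python3 go.py .6088 -.067 .14 -12.55 .19
```

```text
t 43.40 pos [ 0.6011 -0.0699  0.166 ] jaw -12.2->-12.6 tilt 0.029 d [ 0.0077  0.0029 -0.026 ] turn [-0.028  0.009  0.006] q7 -0.35 F [ 0.1  0.1 -5.3] w 0.323
rows 1
[[0.024, 0.038, 0.129], [-0.347, 0.113, 0.08]],
```

carry_out([
  [[0.008, 0.012, 0], [-0.08, 0.03, 0.03]],
  [[0.008, 0.012, 0], [-0.1, 0.03, 0.03]],
  [[0.006, 0.008, 0.01], [-0.1, 0.03, 0]],
  [[0, 0, 0.02], [-0.05, 0.02, 0]],
  [[0, 0, 0.02], [0, 0, 0]],
  [[0, 0, 0.02], [0, 0, 0]],
  [[0, 0, 0.01], [0, 0, 0]],
  [[0, 0, 0], [0, 0, 0]],
  [[0, 0, 0], [0, 0, 0]],
  [[0, 0, 0], [0, 0, 0]],
])

```text
time: 44.23
position: [0.6046, -0.0634, 0.1459]
tcp_rot: [-2.442, -1.969, 0.005]
ft_force: [-0.0, 0.4, -5.3]
gripper_width: 0.328
```

```bash
python3 go.py .6088 -.067 .123 -12.55 .19
```

```text
t 44.23 pos [ 0.6046 -0.0634  0.1459] jaw -12.2->-12.5 tilt 0.005 d [ 0.0042 -0.0036 -0.0229] turn [-0.005 -0.     0.005] q7 -0.36 F [-0.   0.4 -5.3] w 0.328
rows 1
[[-0.013, 0.025, 0.114], [-0.063, -0.004, 0.067]],
```

carry_out([
  [[-0.006, 0.01, 0.005], [-0.03, 0, 0.03]],
  [[-0.006, 0.01, 0.01], [-0.03, 0, 0.03]],
  [[0, 0.005, 0.02], [0, 0, 0]],
  [[0, 0, 0.02], [0, 0, 0]],
  [[0, 0, 0.02], [0, 0, 0]],
  [[0, 0, 0.01], [0, 0, 0]],
  [[0, 0, 0.005], [0, 0, 0]],
  [[0, 0, 0], [0, 0, 0]],
  [[0, 0, 0], [0, 0, 0]],
  [[0, 0, 0], [0, 0, 0]],
])

```text
time: 45.07
position: [0.6098, -0.0675, 0.1259]
tcp_rot: [2.451, 1.965, 0.001]
ft_force: [0.7, 0.4, -5.1]
gripper_width: 0.324
```

```bash
python3 go.py .6088 -.067 .122 -12.55 .19
```

```text
t 45.07 pos [ 0.6098 -0.0675  0.1259] jaw -12.6->-12.5 tilt 0.001 d [-0.001   0.0005 -0.0039] turn [ 0.001 -0.    -0.   ] q7 -0.37 F [ 0.7  0.4 -5.1] w 0.324
rows 1
[[0.002, -0.005, 0.019], [0.007, -0.004, -0.006]],
```

carry_out([
  [[0, -0.003, 0.005], [0, 0, 0]],
  [[0, 0, 0.005], [0, 0, 0]],
  [[0, 0, 0.004], [0, 0, 0]],
  [[0, 0, 0.004], [0, 0, 0]],
  [[0, 0, 0], [0, 0, 0]],
  [[0, 0, 0], [0, 0, 0]],
  [[0, 0, 0], [0, 0, 0]],
  [[0, 0, 0], [0, 0, 0]],
  [[0, 0, 0], [0, 0, 0]],
  [[0, 0, 0], [0, 0, 0]],
])

```text
time: 45.9
position: [0.6095, -0.0673, 0.1226]
tcp_rot: [2.451, 1.964, 0.002]
ft_force: [0.3, 0.3, -5.5]
gripper_width: 0.322
```

carry_out([
  [[0, 0, 0.004], [0, 0, 0]],
  [[0, 0, 0.004], [0, 0, 0]],
  [[0, 0, 0], [0, 0, 0]],
  [[0, 0, 0], [0, 0, 0]],
  [[0, 0, 0], [0, 0, 0]],
  [[0, 0, 0], [0, 0, 0]],
  [[0, 0, 0], [0, 0, 0]],
  [[0, 0, 0], [0, 0, 0]],
  [[0, 0, 0], [0, 0, 0]],
  [[0, 0, 0], [0, 0, 0]],
])

```text
time: 46.73
position: [0.6099, -0.0675, 0.1222]
tcp_rot: [2.45, 1.963, 0.003]
ft_force: [-0.3, 0.1, -4.2]
gripper_width: 0.327
```

carry_out([
  [[0, 0, 0.004], [0, 0, 0]],
  [[0, 0, 0.004], [0, 0, 0]],
  [[0, 0, 0.002], [0, 0, 0]],
  [[0, 0, 0], [0, 0, 0]],
  [[0, 0, 0], [0, 0, 0]],
  [[0, 0, 0], [0, 0, 0]],
  [[0, 0, 0], [0, 0, 0]],
  [[0, 0, 0], [0, 0, 0]],
  [[0, 0, 0], [0, 0, 0]],
  [[0, 0, 0], [0, 0, 0]],
])

```text
time: 47.57
position: [0.6099, -0.0676, 0.1222]
tcp_rot: [2.45, 1.962, 0.004]
ft_force: [-1.4, 0.5, -1.0]
gripper_width: 0.315
```

The tube now carries the weight, so I'll release and rise.

carry_out([
  [[0, 0, 0], [0, 0, 0]],
  [[0, 0, 0], [0, 0, 0]],
  [[0, 0, 0], [0, 0, 0]],
  [[0, 0, 0], [0, 0, 0]],
  [[0, 0, 0], [0, 0, 0]],
  [[0, 0, 0], [0, 0, 0]],
  [[0, 0, 0], [0, 0, 0]],
  [[0, 0, -0.03], [0, 0, 0]],
  [[0, 0, -0.06], [0, 0, 0]],
  [[0, 0, -0.1], [0, 0, 0]],
], claw=0)

```text
time: 48.4
position: [0.6099, -0.0672, 0.1598]
tcp_rot: [2.45, 1.964, 0.002]
ft_force: [-0.2, 0.7, 0.4]
gripper_width: 1.004
```

carry_out([
  [[0, 0, -0.12], [0, 0, 0]],
  [[0, 0, -0.12], [0, 0, 0]],
  [[0, -0.08, -0.06], [0, 0, 0]],
  [[0, -0.12, 0], [0, 0, 0]],
  [[0, -0.15, 0], [0, 0, 0]],
  [[0, -0.15, 0], [0, 0, 0]],
  [[0, -0.1, 0], [0, 0, 0]],
  [[0, -0.05, 0], [0, 0, 0]],
  [[0, 0, 0], [0, 0, 0]],
  [[0, 0, 0], [0, 0, 0]],
])

```text
time: 49.23
position: [0.482, -0.038, 0.236]
tcp_rot: [2.441, 1.955, 0.023]
ft_force: [0.5, 0.1, -0.1]
gripper_width: 1.003
```

```bash
python3 - <<'E'
from bench import *
import cv2,numpy as np
print(sense()["position"],sense()["time"])
for n in ("side","top"):
    c=camera(n);np.savez(n+"9.npz",**c)
    b=c["pixels"][:,:,::-1]
    b=cv2.resize(b[120:320,170:430],None,fx=3,fy=3)
    cv2.imwrite(f"pics/{n}9.png",b)
E
sed -i 's/<.1)/<.2)/' m.py; python3 m.py 9
```

```text
[ 0.4820058  -0.0380312   0.23600205] 49.2333
top bench z 0.002121715729162421
[448. 191.] 698 top 0.042 xy [666.0, -346.0] size [70.0, 68.0] ang 21.2 mean [ 663.8 -350.3] [63. 59. 54.]
[302. 197.] 1074 top 0.147 xy [613.0, -67.0] size [21.0, 29.0] ang 11.3 mean [611.  -66.5] [184. 181. 181.]
[124. 212.] 279 top 0.022 xy [591.0, 434.0] size [100.0, 26.0] ang 6.5 mean [589.9 434.7] [108.  96.  75.]
[377. 218.] 574 top 0.095 xy [585.0, -163.0] size [82.0, 36.0] ang 76.3 mean [ 585.  -169.9] [185. 182. 177.]
[466. 256.] 526 top 0.047 xy [504.0, -392.0] size [51.0, 50.0] ang 87.5 mean [ 503.9 -391.7] [181. 114. 131.]
[406. 316.] 497 top 0.039 xy [358.0, -248.0] size [37.0, 70.0] ang 29.0 mean [ 358.4 -248.3] [187. 184. 181.]
side bench z 0.00184972033475439
[318. 144.] 142 top 0.043 xy [695.0, -352.0] size [26.0, 28.0] ang 37.7 mean [ 693.4 -349. ] [35. 36. 36.]
[338. 150.] 57 top 0.038 xy [634.0, -351.0] size [5.0, 54.0] ang 23.2 mean [ 633.2 -347.5] [41. 36. 31.]
[400. 151.] 86 top 0.048 xy [485.0, -395.0] size [14.0, 47.0] ang 6.9 mean [ 485.6 -399.7] [99.5 58.  63.5]
[293. 216.] 3884 top 0.119 xy [608.0, -66.0] size [54.0, 50.0] ang 23.4 mean [605.8 -62.4] [60. 59. 58.]
[431. 205.] 453 top 0.039 xy [360.0, -251.0] size [37.0, 73.0] ang 29.1 mean [ 359.4 -249.5] [112. 111. 108.]
[163. 445.] 820 top 0.021 xy [593.0, 434.0] size [102.0, 25.0] ang 6.0 mean [591.9 434.7] [43. 43. 45.]
```

View pics/side9.png

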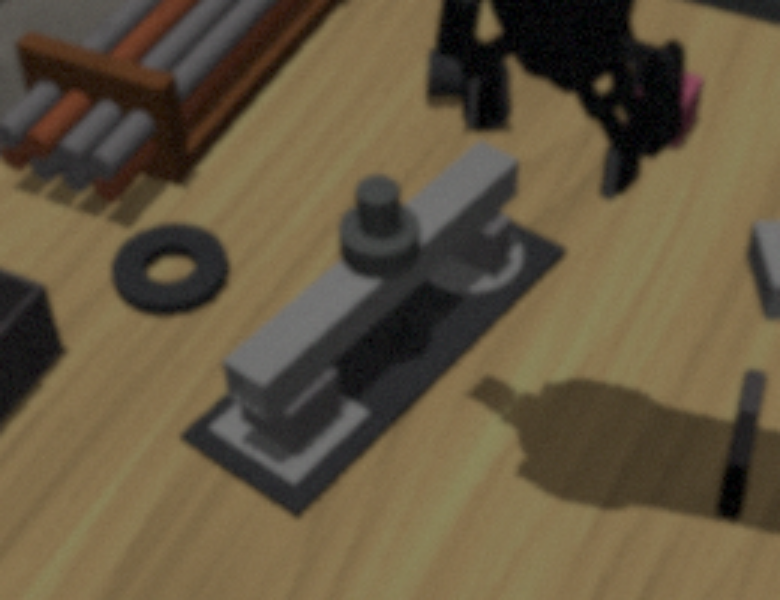

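View pics/top9.png

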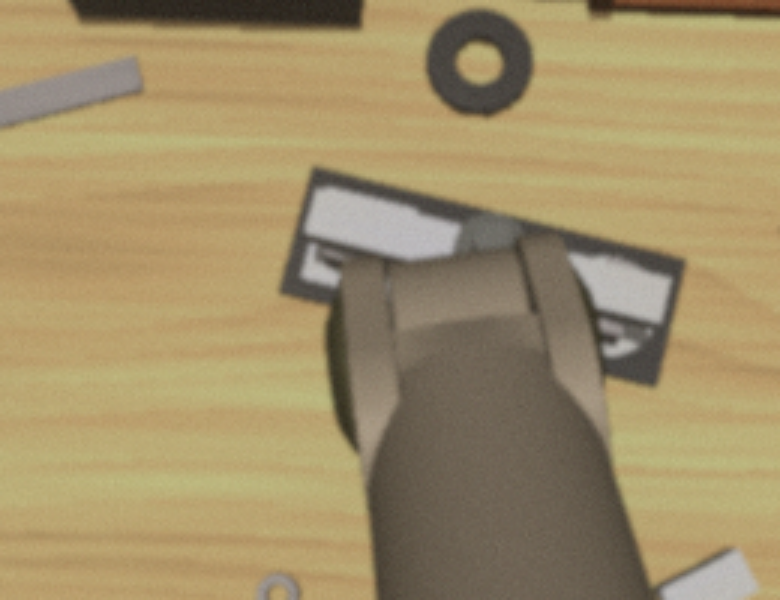

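The weight stands upright at mid-tube, at (380,225) in the side crop. I'll move the arm clear for an unobstructed top view, and check the jack from the saved wrist cloud.

carry_out([
  [[0.1, -0.02, -0.02], [0, 0, 0]],
  [[0.15, -0.02, -0.02], [0, 0, 0]],
  [[0.15, -0.02, -0.02], [0, 0, 0]],
  [[0.15, -0.02, 0], [0, 0, 0]],
  [[0.15, -0.02, 0], [0, 0, 0]],
  [[0.15, 0, 0], [0, 0, 0]],
  [[0.1, 0, 0], [0, 0, 0]],
  [[0.05, 0, 0], [0, 0, 0]],
  [[0, 0, 0], [0, 0, 0]],
  [[0, 0, 0], [0, 0, 0]],
])

```text
time: 50.17
position: [0.5209, 0.1693, 0.2462]
tcp_rot: [2.452, 1.944, 0.027]
ft_force: [0.2, -0.8, 0.0]
gripper_width: 1.002
```

Run:
```python
from bench import *
import cv2,numpy as np
from h import *
for n in ("side","top"):
    c=camera(n);np.savez(n+"A.npz",**c)
    b=c["pixels"][:,:,::-1]
    b=cv2.resize(b[120:320,170:430],None,fx=3,fy=3)
    cv2.imwrite(f"pics/{n}A.png",b)
    P=cloud(c);d=P-[.608,-.067,0];al=d[...,0]*.2175+d[...,1]*.976;ac=d[...,0]*.976-d[...,1]*.2175
    near=(abs(ac)<.06)&(abs(al)<.17)
    for nm,lo,hi in(("knob",.14,.165),("disc",.110,.126),("tube",.088,.1),("jackhd",.044,.055)):
        m=near&(P[...,2]>lo)&(P[...,2]<hi)
        if nm=="jackhd": m&=abs(al)<.06
        q=P[m]
        if len(q)>8:
            r=cv2.minAreaRect((q[:,:2]*1000).astype(np.float32));print(n,nm,len(q),"c",np.round(r[0],1),"sz",np.round(r[1]),"ang %.1f"%r[2],"z %.4f"%np.median(q[:,2]))
print(sense()["position"])
for f in("wrist7",):
    P=cloud(np.load(f+".npz"));d=P-[.608,-.067,0];al=d[...,0]*.2175+d[...,1]*.976;ac=d[...,0]*.976-d[...,1]*.2175
    for nm,lo,hi in(("head",.045,.056),("body",.025,.042)):
        m=(abs(al)<.05)&(abs(ac)<.05)&(P[...,2]>lo)&(P[...,2]<hi);q=P[m]
        print(f,nm,len(q))
        if len(q)>8: print("along",np.percentile(al[m],[2,98]).round(4),"across",np.percentile(ac[m],[2,98]).round(4),q.mean(0).round(4))
```

```text
side knob 37 c [598.1 -70.6] sz [ 7. 26.] ang 12.8 z 0.1502
side disc 152 c [593.1 -72.8] sz [23. 47.] ang 0.3 z 0.1191
side tube 1169 c [605.  -66.6] sz [282.  47.] ang 77.2 z 0.0945
top knob 157 c [607.7 -67.2] sz [28. 29.] ang 71.8 z 0.1508
top disc 319 c [608.  -66.5] sz [54. 54.] ang 0.6 z 0.1178
top tube 1574 c [603.6 -65. ] sz [281.  45.] ang 77.3 z 0.0931
[0.52062593 0.16818101 0.24629397]
wrist7 head 114
along [-0.0015  0.0478] across [-0.0173 -0.0092] [ 0.5979 -0.053   0.0494]
wrist7 body 2179
along [-0.0121  0.0169] across [-0.0174  0.0017] [ 0.6    -0.0603  0.032 ]
```

View pics/topA.png

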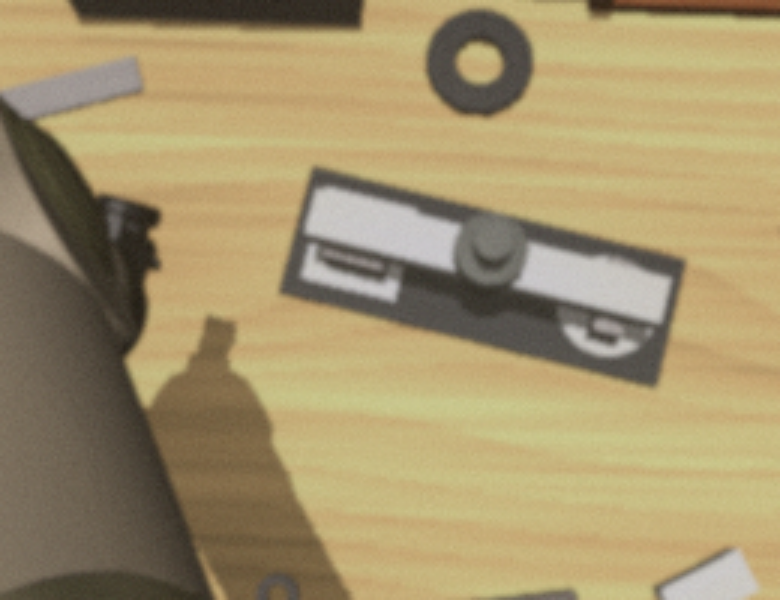

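Run:
```python
from bench import *
s=sense();print(abs(s["qvel"]).max(),s["time"]);print(close_job())
```

```text
0.011674007514023975 50.2667
the job is handed in; nothing more can be done
None
```

The set-up is built and handed in at about 50 s of the 138 s allowed. All five parts are in place, and the arm is clear of everything.

| Part | Last check | Limit |
|---|---|---|
| Thick block on square pad | within about 4 mm of the pad centre, within 1° of square | 12 mm, 0.2 rad |
| Thin block on round pad | about 1 mm from the pad centre, within 1° of square | 12 mm, 0.2 rad |
| Tube | about 1 mm from the plate centre when measured just after placing, along the plate within 0.5° | 15 mm, 0.12 rad |
| Weight, knob up | about 2 mm from the tube's middle, knob top at 151 mm (expected 151 mm) | 12 mm |
| Jack | see below | 12 mm |

- **Blocks:** I measured them just after placing, before the tube went on. I did not re-measure them once the tube covered them.
- **Jack:** the tube hides it from above, so I only saw it partly, in wrist views taken after the tube was laid. It was standing on the plate, and the visible edges of its body put it within a few millimetres of the centre.
- **Tube:** in the last pictures its depth mask was partly mixed with the disc and side pixels. It read 45–47 mm wide and about 3–4 mm off-centre, which disagrees with the cleaner reading taken before the weight went on. Its top was at 93–95 mm (expected 93 mm).

The pictures show nothing disturbed, and the pink look-alike and the offcut are where they were. I saw no high force readings. `close_job` gives no verdict, so I can't confirm the result beyond these checks.

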